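# Sort the tins under the sink and stack the full ones as a pyramid

## Task

Feel each tin lying on the mat by lifting it: put the used-up, light ones into the dark grey tub, and lay the full ones in the wooden cradle as a pyramid, on their sides with their flat ends facing its open sides and roughly lined up: three in the bottom row, then the next ones saddled in the gaps between them, and a sixth, if there is one, on top. Leave the two bottles and the yellow pad where they are.

Things in the scene. Friction and masses are not known exactly. Their poses are not given: they have to be found in the camera images.
- rack: fixed wooden cradle, 92 mm (x) by 222 mm (y), floor 8 mm thick; 12 mm end boards 50 mm tall at both ends of y; x sides open but for 6 mm thick lips 14 mm tall. Inside 80 by 198 mm: three tins side by side, axes along x, at y -66, 0, 66 mm, 6 mm to spare. Origin under its middle. Tin centres in it: bottom row z 40 mm, in the gaps (y -33, 33) z 95 mm, top (y 0) z 150 mm
- tray: fixed white liner tray that holds the whole work, inside 520 mm (x) by 1010 mm (y), floor level with the table, rim 28 mm tall: it stops tins that roll. Origin at the middle of its floor
- tub: fixed open dark grey recycling tub, 180 mm (its x) by 240 mm (its y) outside, 85 mm tall, walls and floor 5 mm; origin under its middle, on the table. Rack and tub stand one to each side, either way round
- mat: fixed black rubber mat, 360 mm (x) by 290 mm (y), 3 mm thick, where the tins lie at first, their axes roughly along its x; origin under its middle
- tin_a: steel tin with a paper band and press-on lid, 64 mm diameter, 60 mm long; 7 to 9 alike are present, lying on the mat. Origin at its middle, x along its axis; y and z turn as it rolls. Most are full (0.28 to 0.40 kg), two or three used up (0.06 to 0.085 kg): only weight tells. Grip it across its flat ends to leave its sides free. An absent tin reads None
- tin_b: another such tin, as tin_a
- tin_c: another such tin, as tin_a
- tin_d: another such tin, as tin_a
- tin_e: another such tin, as tin_a
- tin_f: another such tin, as tin_a
- tin_g: another such tin, as tin_a
- tin_h: another such tin, as tin_a
- tin_i: another such tin, as tin_a
- detergent: green bottle, 64 mm diameter, 130 mm tall, a bystander standing beyond the mat; origin under its middle
- oil_soap: amber bottle with a red cap, 60 mm diameter, 120 mm tall, a bystander standing beyond the mat; origin under its middle
- scourer: yellow scouring pad, 70 by 110 by 30 mm, a bystander lying beyond the mat; origin under its middle

How it is judged:
At the end, for the whole second after the job is handed in: all at rest; every full tin in the cradle, axis within 0.25 rad of its x, middle within 20 mm of its centre line: bottom row (centre 34-46 mm up), gap (87-101 mm up, 20-48 mm off middle) or top (138-157 mm up, within 18 mm of middle); every used-up tin in the tub; bystanders left alone (x of tin_a in the frame of rack between -0.02 and 0.02 m and angle between the x axis of each of tin_a, tin_c, tin_d, tin_f, tin_g, tin_i and the x axis of rack, either way round below 0.25 rad and linear speed of each of tin_a, tin_c, tin_d, tin_f, tin_g, tin_i below 0.02 m/s and ((z of tin_a in the frame of rack between 0.034 and 0.046 m and y of tin_a in the frame of rack between -0.073 and 0.073 m) or (z of tin_a in the frame of rack between 0.087 and 0.101 m and y of tin_a in the frame of rack between 0.02 and 0.048 m) or (z of tin_a in the frame of rack between 0.087 and 0.101 m and y of tin_a in the frame of rack between -0.048 and -0.02 m) or (z of tin_a in the frame of rack between 0.138 and 0.157 m and y of tin_a in the frame of rack between -0.018 and 0.018 m)) and x of tin_c in the frame of rack between -0.02 and 0.02 m and ((z of tin_c in the frame of rack between 0.034 and 0.046 m and y of tin_c in the frame of rack between -0.073 and 0.073 m) or (z of tin_c in the frame of rack between 0.087 and 0.101 m and y of tin_c in the frame of rack between 0.02 and 0.048 m) or (z of tin_c in the frame of rack between 0.087 and 0.101 m and y of tin_c in the frame of rack between -0.048 and -0.02 m) or (z of tin_c in the frame of rack between 0.138 and 0.157 m and y of tin_c in the frame of rack between -0.018 and 0.018 m)) and x of tin_d in the frame of rack between -0.02 and 0.02 m and ((z of tin_d in the frame of rack between 0.034 and 0.046 m and y of tin_d in the frame of rack between -0.073 and 0.073 m) or (z of tin_d in the frame of rack between 0.087 and 0.101 m and y of tin_d in the frame of rack between 0.02 and 0.048 m) or (z of tin_d in the frame of rack between 0.087 and 0.101 m and y of tin_d in the frame of rack between -0.048 and -0.02 m) or (z of tin_d in the frame of rack between 0.138 and 0.157 m and y of tin_d in the frame of rack between -0.018 and 0.018 m)) and x of tin_f in the frame of rack between -0.02 and 0.02 m and ((z of tin_f in the frame of rack between 0.034 and 0.046 m and y of tin_f in the frame of rack between -0.073 and 0.073 m) or (z of tin_f in the frame of rack between 0.087 and 0.101 m and y of tin_f in the frame of rack between 0.02 and 0.048 m) or (z of tin_f in the frame of rack between 0.087 and 0.101 m and y of tin_f in the frame of rack between -0.048 and -0.02 m) or (z of tin_f in the frame of rack between 0.138 and 0.157 m and y of tin_f in the frame of rack between -0.018 and 0.018 m)) and x of tin_g in the frame of rack between -0.02 and 0.02 m and ((z of tin_g in the frame of rack between 0.034 and 0.046 m and y of tin_g in the frame of rack between -0.073 and 0.073 m) or (z of tin_g in the frame of rack between 0.087 and 0.101 m and y of tin_g in the frame of rack between 0.02 and 0.048 m) or (z of tin_g in the frame of rack between 0.087 and 0.101 m and y of tin_g in the frame of rack between -0.048 and -0.02 m) or (z of tin_g in the frame of rack between 0.138 and 0.157 m and y of tin_g in the frame of rack between -0.018 and 0.018 m)) and x of tin_i in the frame of rack between -0.02 and 0.02 m and ((z of tin_i in the frame of rack between 0.034 and 0.046 m and y of tin_i in the frame of rack between -0.073 and 0.073 m) or (z of tin_i in the frame of rack between 0.087 and 0.101 m and y of tin_i in the frame of rack between 0.02 and 0.048 m) or (z of tin_i in the frame of rack between 0.087 and 0.101 m and y of tin_i in the frame of rack between -0.048 and -0.02 m) or (z of tin_i in the frame of rack between 0.138 and 0.157 m and y of tin_i in the frame of rack between -0.018 and 0.018 m)) and x of tin_b in the frame of tub between -0.085 and 0.085 m and y of tin_b in the frame of tub between -0.115 and 0.115 m and z of tin_b in the frame of tub between 0 and 0.08 m and linear speed of each of tin_b, tin_e, tin_h below 0.03 m/s and x of tin_e in the frame of tub between -0.085 and 0.085 m and y of tin_e in the frame of tub between -0.115 and 0.115 m and z of tin_e in the frame of tub between 0 and 0.08 m and x of tin_h in the frame of tub between -0.085 and 0.085 m and y of tin_h in the frame of tub between -0.115 and 0.115 m and z of tin_h in the frame of tub between 0 and 0.08 m); the robot touches nothing.
It fails at once if the green bottle is moved more than 60 mm (distance of detergent from where it was at the start of the episode above 0.06 m).
It fails at once if the amber bottle is moved more than 60 mm (distance of oil_soap from where it was at the start of the episode above 0.06 m).
It fails at once if the yellow pad is moved more than 60 mm (distance of scourer from where it was at the start of the episode above 0.06 m).
Of tin_a, tin_c, tin_d, tin_f, tin_g, tin_i only 5 to 6 are there at a start; the rules pass over those that are not, and their reading is None.
Of tin_b, tin_e, tin_h only 2 to 3 are there at a start; the rules pass over those that are not, and their reading is None.
At some moment in a run one of tin_a, tin_b, tin_c, tin_d, tin_e, tin_f, tin_g, tin_h, tin_i may be knocked a few centimetres aside while the robot is not near it.
Once in a run the grip may slacken for a moment while it holds something.
It also fails if it takes over 210 s, if anything falls off the work surface, if the arm or the gripper's body presses on something with over 40 N, if the wrist force passes 120 N, or if a joint passes its speed limit or range.

## Robot

A 6-joint arm with a two-finger parallel gripper is mounted at the origin on the work surface. World frame = base frame: x ahead of the robot, y to its left, z up, the work surface at z = 0. Lengths are in m, angles in rad, forces in N, time in s.
With the tool pointing down it reaches from about 0.275 to 0.825 m from the base axis. Payload 4.9 kg.
Tool frame: the origin (TCP) lies at the very end of the fingers, on their centre line; the grasp point (between the pads) lies 19 mm behind it; z points along the fingers, y is the direction in which the jaws open and shut (so a half turn about z gives the same grasp; the last joint's range is limited). The gripper opens to 85 mm and grips with 20 to 120 N. Pads are 22 mm wide; open, the fingers measure 114 mm over their backs; the gripper's body (76 mm by 85 mm) begins 54 mm behind the grasp point. The pads swing forward as they close: fully open they stand 13 mm farther back than shut.
Start: joints at [1.196, 0.326, -0.193, 1.052, 0, 1.437], TCP at [0.131, 0.534, 0.231] pointing down, gripper open.
Joint ranges: [-2.65, 2.65], [-0.97, 1.79], [-1.3, 1.35], [-1.93, 2.1], [-1.47, 1.37], [-3.14, 3.14]. Speed limits (rad/s): [2.57, 2.57, 3.14, 3.14, 3.14, 3.14].

## Interface

Orientations are given as a rotation vector (axis times angle).
In Python, from station import * gives the robot as it stands.
- The arm moves only by the tool arm_command, never from a script. Its argument "commands" is a list of rows, each an object of numbers: "tx", "ty", "tz": the shift along the world's x, y, z in m; "ax", "ay", "az": the turn, a rotation vector about the world's x, y, z in degrees; "claw": the closure, from -1 (fully open) to 1 (shut). A call has 1 to 5 rows; each row shifts and turns the commanded pose from where the row before left it; what a row does not reach is not made up. A row lasts 1/10 s, in which the tool goes at most 50 mm and 8.59 degrees, less where a joint would pass 70% of its speed; a pose out of reach is approached as far as the arm can. A call is refused whole if a number of a shift passes 0.05 or a number of a turn 8.59, either way. A call with a gripper value outside its range is refused whole. The fingers move at their own pace and stop on an object; "grip_force" is the grip in N (left out, the last holds). Time passes only in rows, so rows that do not move let the fingers close. It gives the time, the measured TCP pose, the force and the opening at its end, in the units of the state.
- read_state(): the state, without advancing time (a new reading comes with each control period).
- camera(name): name is "scene" or "side" or "wrist"; returns a dict with "image" (400x640x3 uint8, blue, green, red), "range_z" (400x640 float32, m along the optical axis (not along the pixel's ray), 0 where there is no reading), "fx", "fy", "cx", "cy" (pixels), "xyz" and "rotation" of the camera in the world. Camera axes: x right, y down, z forward; pixel columns grow to the right and rows downward; lengths in m; the calibration is good to about 2 mm. A picture is of the moment at which its call begins.
- sign_off(): hands the job in, once; it reports no verdict.
The state is a dict: "time_s": time; "q": joint angles; "joint_velocities": joint speeds; "joint_torque": joint torques, N m; "tool_pos": TCP position; "orientation": TCP orientation; "force": force on the tool from outside, world axes, zero at the start; "wrist_torque": the same for the moment, N m; "grip_width": opening from 0.0 (shut) to 1.0 (fully open).
Only numpy, scipy, OpenCV 4.12 (cv2) and the standard library are available. Lean on these libraries where they do the work, as an engineer would, in place of code of your own. Each camera call takes 0.05 s, during which the arm holds its last target.

## Working session

There is one attempt and no reset: what is moved stays moved. The work goes in short steps, Python scripts to look and compute and a tool call to move; the robot and the scene stay as the last step left them, time stands still between calls to the robot, and variables do not carry over. Pictures are saved under pics/ and viewed, and the job is handed in when it is done.

Besides the shell and the picture viewer there is one more tool, called after "Emit:" by a JSON object that holds its "name" and its "arguments". arm_command: Moves the arm, as the interface text tells. Its arguments: {"type":"object","properties":{"commands":{"type":"array"},"grip_force":{"type":"number"}},"required":["commands"]}

```bash
mkdir -p pics; ls; cat > h.py <<'E'
from station import *
import numpy as np, cv2
from scipy.spatial.transform import Rotation as R
def world(c,u,v,z=None):
    z=c["range_z"][int(v),int(u)] if z is None else z
    p=np.array([(u-c["cx"])/c["fx"]*z,(v-c["cy"])/c["fy"]*z,z])
    Rm=np.array(c["rotation"]); 
    if Rm.shape!=(3,3): Rm=R.from_rotvec(Rm).as_matrix()
    return Rm@p+np.array(c["xyz"])
def cloud(c):
    z=c["range_z"]; v,u=np.mgrid[0:z.shape[0],0:z.shape[1]]
    P=np.stack([(u-c["cx"])/c["fx"]*z,(v-c["cy"])/c["fy"]*z,z],-1)
    Rm=np.array(c["rotation"])
    if Rm.shape!=(3,3): Rm=R.from_rotvec(Rm).as_matrix()
    W=P@Rm.T+np.array(c["xyz"]); W[z==0]=np.nan
    return W
E
python3 - <<'E'
from h import *
print(read_state())
for n in ("scene","side","wrist"):
    c=camera(n); cv2.imwrite(f"pics/{n}0.png",c["image"]); print(n,c["xyz"],c["rotation"],c["fx"])
E
```

```text
pics
{'time_s': 0.0, 'q': array([ 1.19579311e+00,  3.26943496e-01, -1.93592908e-01,  1.05200032e+00,
        2.61840357e-05,  1.43662129e+00]), 'joint_velocities': array([-0.0004387 ,  0.0002525 ,  0.0001704 ,  0.0006646 , -0.00038587,
        0.00263512]), 'joint_torque': array([-7.06306787e-05, -4.43401909e+01,  2.62439758e+01,  1.56316347e-02,
       -1.64221701e-04,  2.52637564e-07]), 'tool_pos': array([0.13093014, 0.53358544, 0.23049862]), 'orientation': array([-3.77322720e-01, -3.11838291e+00,  2.63494852e-03]), 'force': array([-0.35965054, -0.10770768, -0.02785722]), 'wrist_torque': array([ 0.00188008, -0.02437652,  0.00935456]), 'grip_width': 1.0008949262159432}
scene [ 1.20474764 -0.20323909  0.78665181] [-2.06560201 -1.45993161  0.52889201] 432.61733665376886
side [0.32086491 0.76195038 0.6389337 ] [-0.47799362  2.591265   -1.32982715] 472.8342473831074
wrist [0.04930555 0.55441013 0.37299315] [2.2543531  1.76809389 0.2949919 ] 315.6264200722499
```

View pics/scene0.png

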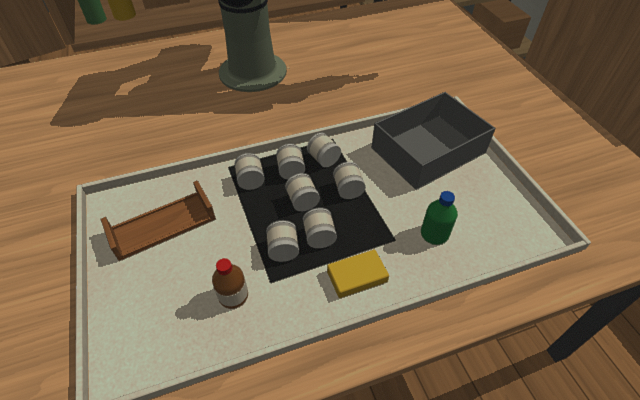

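View pics/side0.png

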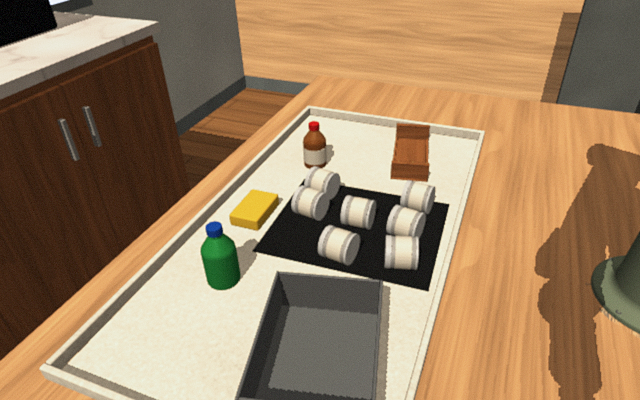

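View pics/wrist0.png

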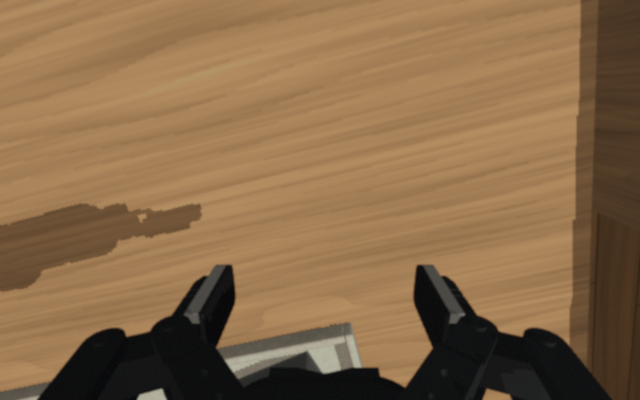

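The scene picture shows 7 tins on the mat, at (250,170), (290,160), (323,148), (302,190), (349,180), (282,240) and (319,228). The rack is at about (160,225) and the tub at (435,145).

```bash
cat >> h.py <<'E'
def topmap(names=("scene","side"),x0=0.1,x1=0.9,y0=-0.65,y1=0.65,s=0.002,cs=None):
    H=np.full((int((x1-x0)/s),int((y1-y0)/s)),np.nan); C=np.zeros(H.shape+(3,),np.uint8)
    for n in names:
        c=camera(n); W=cloud(c).reshape(-1,3); I=c["image"].reshape(-1,3)
        ok=np.isfinite(W[:,0])&(W[:,2]<0.3); W=W[ok];I=I[ok]
        i=((W[:,0]-x0)/s).astype(int); j=((W[:,1]-y0)/s).astype(int)
        ok=(i>=0)&(i<H.shape[0])&(j>=0)&(j<H.shape[1])
        i,j,W,I=i[ok],j[ok],W[ok],I[ok]
        o=np.argsort(W[:,2]); i,j,W,I=i[o],j[o],W[o],I[o]
        old=H[i,j]; m=~(old>W[:,2])
        H[i[m],j[m]]=W[m,2]; C[i[m],j[m]]=I[m]
    return H,C
E
python3 - <<'E'
from h import *
H,C=topmap()
cv2.imwrite("pics/top0.png",cv2.resize(C[::-1,::-1],None,fx=1.2,fy=1.2,interpolation=0))
hm=np.nan_to_num(H); cv2.imwrite("pics/hm0.png",cv2.resize(cv2.applyColorMap((np.clip(hm,0,.15)/.15*255).astype(np.uint8),2)[::-1,::-1],None,fx=1.2,fy=1.2,interpolation=0))
E
```

```text
(no output)
```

View pics/top0.png

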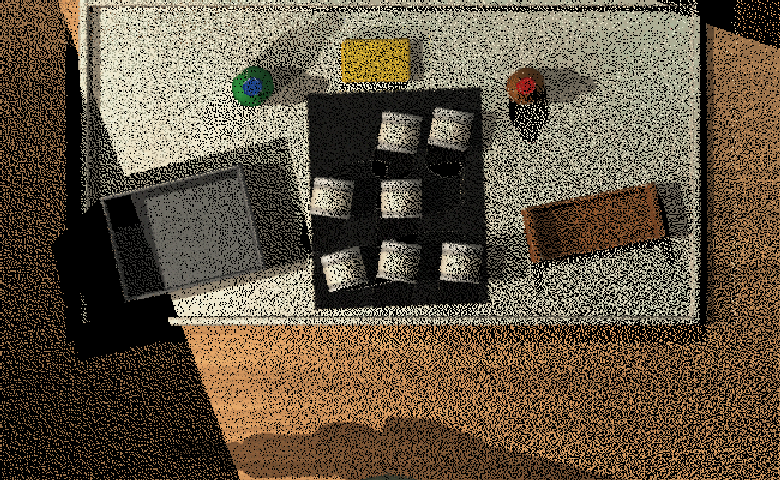

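View pics/hm0.png

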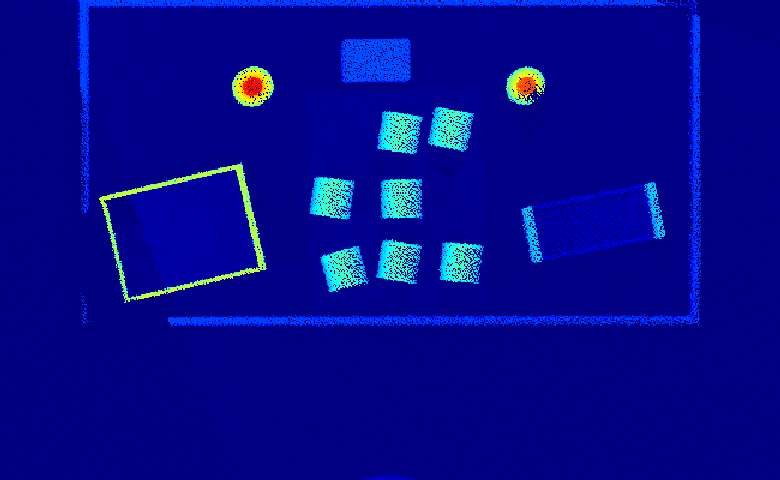

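```bash
cat >> h.py <<'E'
from scipy.optimize import least_squares
from scipy import ndimage
RAD,HL=0.032,0.030
def pts(names=("scene","side")):
    out=[];col=[]
    for n in names:
        c=camera(n); W=cloud(c).reshape(-1,3); I=c["image"].reshape(-1,3)
        ok=np.isfinite(W[:,0])&(W[:,2]<0.4); out.append(W[ok]); col.append(I[ok])
    return np.vstack(out),np.vstack(col)
def fit_tin(P,zc,yaw0=None):
    """P points of a lying tin; returns x,y,yaw,rms. fits signed distance to a capped cylinder"""
    c0=P[:,:2].mean(0)
    def f(p):
        d=P-np.array([p[0],p[1],zc]); a=np.array([np.cos(p[2]),np.sin(p[2]),0]); 
        t=d@a; r=np.linalg.norm(d-np.outer(t,a),axis=1)
        qx=np.abs(t)-HL; qr=r-RAD
        return np.where((qx>0)&(qr>0),np.hypot(qx,qr),np.maximum(qx,qr))
    best=None
    for y in ([-.4,-.2,0,.2,.4] if yaw0 is None else [yaw0]):
        s=least_squares(f,[*c0,y],loss="soft_l1",f_scale=0.002)
        if best is None or s.cost<best.cost: best=s
    return (*best.x,float(np.median(np.abs(best.fun))))
def mat_tins(zc=0.035,box=(0.25,0.75,-0.2,0.3)):
    P,C=pts(); m=(P[:,2]>0.025)&(P[:,2]<0.09)&(P[:,0]>box[0])&(P[:,0]<box[1])&(P[:,1]>box[2])&(P[:,1]<box[3])
    m&=(C.max(1).astype(int)-C.min(1)<70)
    P=P[m]; s=0.003; I=((P[:,:2]-[box[0],box[2]])/s).astype(int); G=np.zeros(I.max(0)+2,bool); G[I[:,0],I[:,1]]=1
    G=ndimage.binary_opening(ndimage.binary_closing(G,np.ones((3,3))),np.ones((3,3)))
    L,n=ndimage.label(G); l=L[I[:,0],I[:,1]]; r=[]
    for k in range(1,n+1):
        Q=P[l==k]
        if len(Q)<200: continue
        r.append((*fit_tin(Q,zc),len(Q),np.ptp(Q[:,0]),np.ptp(Q[:,1]),np.percentile(Q[:,2],99)))
    return r
E
python3 - <<'E'
from h import *
for r in mat_tins(): print(np.round(r,4))
P,C=pts()
# rack end boards: z 0.03..0.055, y<-0.2 
m=(P[:,2]>0.042)&(P[:,2]<0.06)&(P[:,1]<-0.2)&(P[:,0]>0.3)&(P[:,0]<0.75)
m&=~((P[:,0]>0.62))
Q=P[m]; print("rack",len(Q),Q.min(0),Q.max(0)); r=cv2.minAreaRect(Q[:,:2].astype(np.float32)*1000); print(r, np.percentile(Q[:,2],[5,50,95,99]))
m=(P[:,2]>0.078)&(P[:,2]<0.092)&(P[:,1]>0.2)&(P[:,0]<0.64)
Q=P[m]; print("tub",len(Q),Q.min(0),Q.max(0)); r=cv2.minAreaRect(Q[:,:2].astype(np.float32)*1000); print(r)
E
```

```text
[ 3.674e-01  9.720e-02 -7.537e-01  7.830e-02  1.688e+03  1.620e-02
  4.968e-01  3.060e-02]
[4.513e-01 7.630e-02 2.709e-01 1.000e-03 1.688e+03 7.450e-02 8.050e-02
 6.780e-02]
[ 4.619e-01 -1.192e-01 -9.470e-02  9.000e-04  1.503e+03  6.940e-02
  6.880e-02  6.750e-02]
[ 4.637e-01 -1.580e-02 -1.642e-01  9.000e-04  1.629e+03  7.100e-02
  7.320e-02  6.780e-02]
[4.145e-01 2.545e-01 2.338e-01 8.900e-03 3.620e+02 1.750e-02 5.640e-02
 8.650e-02]
[ 5.476e-01  2.423e-01 -4.465e-01  1.990e-02  4.286e+03  1.788e-01
  9.140e-02  8.610e-02]
[ 5.689e-01 -1.930e-02  2.020e-02  9.000e-04  1.669e+03  6.520e-02
  6.770e-02  6.790e-02]
[ 5.705e-01  9.650e-02 -1.372e-01  8.000e-04  1.859e+03  6.950e-02
  7.220e-02  6.790e-02]
[ 6.793e-01 -1.660e-02 -1.556e-01  8.000e-04  1.785e+03  6.960e-02
  7.440e-02  6.790e-02]
[ 6.852e-01 -1.021e-01 -1.994e-01  8.000e-04  1.678e+03  7.230e-02
  7.480e-02  6.800e-02]
rack 713 [ 0.46236666 -0.45716943  0.04200919] [ 0.59619314 -0.22022862  0.05329665]
((529.0402221679688, -337.98046875), (96.27184295654297, 228.7270050048828), 11.194150924682617) [0.04310487 0.04881006 0.0513001  0.05204748]
tub 2379 [0.39735287 0.209118   0.07800464] [0.62702597 0.48425225 0.08828799]
((510.6719055175781, 346.08709716796875), (183.81275939941406, 244.07151794433594), 13.317495346069336)
```

```bash
python3 - <<'E'
from h import *
P,C=pts()
c0=np.array([0.529,-0.338])
m=(P[:,2]>0.03)&(np.abs(P[:,:2]-c0)<[0.1,0.15]).all(1); 
best=[]
Q=P[m]
def loc(Q,c,yaw): 
    d=Q[:,:2]-c; return d@np.array([np.cos(yaw),np.sin(yaw)]), d@np.array([-np.sin(yaw),np.cos(yaw)])
# signed distance to two boards boxes (top surface pts): fit
def f(p):
    x,y=loc(Q,p[:2],p[2]); 
    dx=np.maximum(np.abs(x)-.046,0); dy=np.abs(np.abs(y)-.105)-.006; dz=Q[:,2]-.05
    o=np.sqrt(dx**2+np.maximum(dy,0)**2+np.maximum(dz,0)**2); i=np.minimum(np.maximum.reduce([np.abs(x)-.046,dy,dz]),0)
    return o+i
s=least_squares(f,[*c0,np.radians(11.2)],loss="soft_l1",f_scale=.002); print(s.x,np.degrees(s.x[2]),np.median(abs(s.fun)),len(Q))
x,y=loc(P,s.x[:2],s.x[2]); n=(abs(x)<.06)&(abs(y)<.09)
for a in np.arange(-.055,.056,.005):
    k=n&(abs(x-a)<.0025); print(round(a,3),np.round(np.percentile(P[k,2],[10,50,90]),4) if k.sum() else None)
E
```

```text
[ 0.52861624 -0.34015262  0.19491523] 11.167819815186515 0.0011272372052347143 1084
-0.055 [-0.0014  0.0002  0.0021]
-0.05 [-0.001   0.0003  0.0018]
-0.045 [0.005  0.0129 0.0144]
-0.04 [0.0068 0.0105 0.0146]
-0.035 [0.006  0.0076 0.0093]
-0.03 [0.0063 0.0076 0.0092]
-0.025 [0.0058 0.0077 0.0094]
-0.02 [0.006  0.0078 0.0097]
-0.015 [0.0058 0.0079 0.0096]
-0.01 [0.0061 0.0076 0.0095]
-0.005 [0.0056 0.0077 0.0093]
-0.0 [0.0058 0.0074 0.0095]
0.005 [0.0057 0.0076 0.0096]
0.01 [0.0061 0.0078 0.0093]
0.015 [0.0059 0.0077 0.0095]
0.02 [0.006  0.0076 0.0095]
0.025 [0.0058 0.0076 0.0096]
0.03 [0.0061 0.0078 0.0095]
0.035 [0.0067 0.0081 0.0098]
0.04 [0.0071 0.0124 0.0145]
0.045 [0.0008 0.0092 0.0148]
0.05 [-0.0012  0.001   0.0064]
0.055 [-0.0009  0.0008  0.0028]
```

```bash
cat > plan.py <<'E'
import sys
from h import *
def plan(x,y,z,yawdeg):
    s=read_state(); p=np.array(s["tool_pos"]); M=R.from_rotvec(s["orientation"]).as_matrix()
    yw=np.degrees(np.arctan2(M[1,1],M[0,1])); dy=(yawdeg-yw+90)%180-90
    d=np.array([x,y,z])-p; n=max(int(np.ceil(np.linalg.norm(d)/.048)),int(np.ceil(abs(dy)/8.4)),1)
    print("t",round(s["time_s"],2),"pos",p.round(4),"yaw",round(yw,1),"tilt",M[:2,2].round(3),"F",np.round(s["force"],2),"g",round(s["grip_width"],3),"q",np.round(s["q"],2))
    print("d",d.round(4),"dyaw",round(dy,1),"rows",n,"per",(d/n).round(4),round(dy/n,2))
if __name__=="__main__": plan(*map(float,sys.argv[1:5]))
E
python3 plan.py 0.4513 0.0763 0.15 15.5
```

```text
t 0.55 pos [0.1311 0.5341 0.2313] yaw 76.2 tilt [-0. -0.] F [ 0.11 -0.1  -0.17] g 1.0 q [ 1.2   0.33 -0.19  1.05  0.    1.44]
d [ 0.3202 -0.4578 -0.0813] dyaw -60.7 rows 12 per [ 0.0267 -0.0382 -0.0068] -5.06
```

Emit:
{"name": "arm_command", "arguments": {"commands": [{"tx":0.027,"ty":-0.038,"tz":-0.005,"az":-5,"claw":-1},{"tx":0.027,"ty":-0.038,"tz":-0.005,"az":-5,"claw":-1},{"tx":0.027,"ty":-0.038,"tz":-0.005,"az":-5,"claw":-1},{"tx":0.027,"ty":-0.038,"tz":-0.005,"az":-5,"claw":-1},{"tx":0.027,"ty":-0.038,"tz":-0.005,"az":-5,"claw":-1}], "grip_force": 40}}

```text
invalid input at $.commands[0]: expected keys tx, ty, tz, ax, ay, az, claw
```

Emit:
{"name": "arm_command", "arguments": {"commands": [{"tx":0.027,"ty":-0.038,"tz":-0.005,"az":-5,"claw":-1},{"tx":0.027,"ty":-0.038,"tz":-0.005,"az":-5,"claw":-1},{"tx":0.027,"ty":-0.038,"tz":-0.005,"az":-5,"claw":-1},{"tx":0.027,"ty":-0.038,"tz":-0.005,"az":-5,"claw":-1},{"tx":0.027,"ty":-0.038,"tz":-0.005,"az":-5,"claw":-1}]}}

```text
invalid input at $.commands[0]: expected keys tx, ty, tz, ax, ay, az, claw
```

```bash
python3 plan.py 0.4513 0.0763 0.15 15.5
```

```text
t 0.55 pos [0.1311 0.5341 0.2313] yaw 76.2 tilt [-0. -0.] F [ 0.11 -0.1  -0.17] g 1.0 q [ 1.2   0.33 -0.19  1.05  0.    1.44]
d [ 0.3202 -0.4578 -0.0813] dyaw -60.7 rows 12 per [ 0.0267 -0.0382 -0.0068] -5.06
```

All keys are required.

Emit:
{"name": "arm_command", "arguments": {"commands": [{"tx":0.027,"ty":-0.038,"tz":-0.007,"ax":0,"ay":0,"az":-5,"claw":-1},{"tx":0.027,"ty":-0.038,"tz":-0.007,"ax":0,"ay":0,"az":-5,"claw":-1},{"tx":0.027,"ty":-0.038,"tz":-0.007,"ax":0,"ay":0,"az":-5,"claw":-1},{"tx":0.027,"ty":-0.038,"tz":-0.007,"ax":0,"ay":0,"az":-5,"claw":-1},{"tx":0.027,"ty":-0.038,"tz":-0.007,"ax":0,"ay":0,"az":-5,"claw":-1}], "grip_force": 40}}

```text
time_s: 1.05
tool_pos: [0.2669, 0.3428, 0.1963]
orientation: [1.048, 2.961, 0.001]
force: [1.4, 0.2, 0.5]
grip_width: 0.998
```

Emit:
{"name": "arm_command", "arguments": {"commands": [{"tx":0.027,"ty":-0.038,"tz":-0.007,"ax":0,"ay":0,"az":-5,"claw":-1},{"tx":0.027,"ty":-0.038,"tz":-0.007,"ax":0,"ay":0,"az":-5,"claw":-1},{"tx":0.027,"ty":-0.038,"tz":-0.007,"ax":0,"ay":0,"az":-5,"claw":-1},{"tx":0.027,"ty":-0.038,"tz":-0.007,"ax":0,"ay":0,"az":-5,"claw":-1},{"tx":0.027,"ty":-0.038,"tz":-0.007,"ax":0,"ay":0,"az":-5,"claw":-1}]}}

```text
time_s: 1.55
tool_pos: [0.4022, 0.1525, 0.1614]
orientation: [1.665, 2.664, 0.001]
force: [0.9, 0.9, -0.5]
grip_width: 0.994
```

```bash
python3 plan.py 0.4513 0.0763 0.15 15.5
```

```text
t 1.55 pos [0.4022 0.1525 0.1614] yaw 26.0 tilt [0.001 0.   ] F [ 0.89  0.87 -0.53] g 0.994 q [ 0.19  0.17 -0.59  0.8   0.    1.31]
d [ 0.0491 -0.0762 -0.0114] dyaw -10.5 rows 2 per [ 0.0245 -0.0381 -0.0057] -5.25
```

Emit:
{"name": "arm_command", "arguments": {"commands": [{"tx":0.0245,"ty":-0.038,"tz":-0.007,"ax":0,"ay":0,"az":-5.2,"claw":-1},{"tx":0.0245,"ty":-0.038,"tz":-0.007,"ax":0,"ay":0,"az":-5.2,"claw":-1},{"tx":0,"ty":0,"tz":-0.05,"ax":0,"ay":0,"az":0,"claw":-1},{"tx":0,"ty":0,"tz":-0.045,"ax":0,"ay":0,"az":0,"claw":-1},{"tx":0,"ty":0,"tz":-0.033,"ax":0,"ay":0,"az":0,"claw":-1}]}}

```text
time_s: 2.05
tool_pos: [0.4495, 0.0775, 0.0173]
orientation: [-1.896, -2.504, 0.001]
force: [0.2, 1.2, 0.3]
grip_width: 1.004
```

Emit:
{"name": "arm_command", "arguments": {"commands": [{"tx":0,"ty":0,"tz":0,"ax":0,"ay":0,"az":0,"claw":1},{"tx":0,"ty":0,"tz":0,"ax":0,"ay":0,"az":0,"claw":1},{"tx":0,"ty":0,"tz":0,"ax":0,"ay":0,"az":0,"claw":1},{"tx":0,"ty":0,"tz":0,"ax":0,"ay":0,"az":0,"claw":1},{"tx":0,"ty":0,"tz":0,"ax":0,"ay":0,"az":0,"claw":1}]}}

```text
time_s: 2.55
tool_pos: [0.4511, 0.0783, 0.0205]
orientation: [1.893, 2.505, 0.002]
force: [0.2, -1.5, -4.0]
grip_width: 0.695
```

Emit:
{"name": "arm_command", "arguments": {"commands": [{"tx":0,"ty":0,"tz":0,"ax":0,"ay":0,"az":0,"claw":1},{"tx":0,"ty":0,"tz":0.05,"ax":0,"ay":0,"az":0,"claw":1},{"tx":0,"ty":0,"tz":0.05,"ax":0,"ay":0,"az":0,"claw":1},{"tx":0,"ty":0,"tz":0,"ax":0,"ay":0,"az":0,"claw":1},{"tx":0,"ty":0,"tz":0,"ax":0,"ay":0,"az":0,"claw":1}]}}

```text
time_s: 3.05
tool_pos: [0.4513, 0.0782, 0.1205]
orientation: [1.893, 2.504, 0.003]
force: [-0.9, 1.5, -3.9]
grip_width: 0.698
```

```bash
python3 - <<'E'
from h import *
for i in range(3): 
    c=camera("side"); s=read_state(); print(s["force"],s["grip_width"],s["tool_pos"])
cv2.imwrite("pics/s1.png",c["image"])
E
```

```text
[-0.40033933  0.1956394  -4.48447811] 0.6979263512958677 [0.44982425 0.0781764  0.11915221]
[ 4.86174752e-03 -4.13488313e-01 -4.86246878e+00] 0.6974429109030568 [0.44897517 0.07815091 0.11830795]
[-0.62505545  0.00642458 -4.86904867] 0.6956753427162268 [0.44861875 0.07813213 0.11790784]
```

View pics/s1.png

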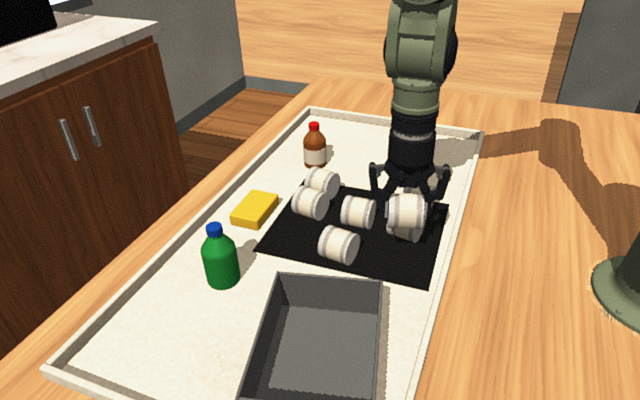

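```bash
python3 plan.py 0.5414 -0.4047 0.12 11.2
```

```text
t 3.2 pos [0.4486 0.0781 0.1179] yaw 15.8 tilt [-0.003 -0.   ] F [-0.63  0.01 -4.87] g 0.696 q [ 0.01  0.27 -0.59  0.71 -0.    1.31]
d [ 0.0928 -0.4828  0.0021] dyaw -4.6 rows 11 per [ 0.0084 -0.0439  0.0002] -0.42
```

Emit:
{"name": "arm_command", "arguments": {"commands": [{"tx":0.008,"ty":-0.03,"tz":0.005,"ax":0,"ay":0,"az":-0.4,"claw":1},{"tx":0.008,"ty":-0.045,"tz":0,"ax":0,"ay":0,"az":-0.4,"claw":1},{"tx":0.008,"ty":-0.045,"tz":0,"ax":0,"ay":0,"az":-0.4,"claw":1},{"tx":0.008,"ty":-0.045,"tz":0,"ax":0,"ay":0,"az":-0.4,"claw":1},{"tx":0.008,"ty":-0.045,"tz":0,"ax":0,"ay":0,"az":-0.4,"claw":1}]}}

```text
time_s: 3.7
tool_pos: [0.489, -0.1331, 0.1225]
orientation: [-1.937, -2.469, 0.001]
force: [1.1, -0.4, -2.3]
grip_width: 0.698
```

Emit:
{"name": "arm_command", "arguments": {"commands": [{"tx":0.008,"ty":-0.045,"tz":0,"ax":0,"ay":0,"az":-0.4,"claw":1},{"tx":0.008,"ty":-0.045,"tz":0,"ax":0,"ay":0,"az":-0.4,"claw":1},{"tx":0.008,"ty":-0.045,"tz":0,"ax":0,"ay":0,"az":-0.4,"claw":1},{"tx":0.008,"ty":-0.045,"tz":0,"ax":0,"ay":0,"az":-0.4,"claw":1},{"tx":0.008,"ty":-0.045,"tz":0,"ax":0,"ay":0,"az":-0.4,"claw":1}]}}

```text
time_s: 4.2
tool_pos: [0.529, -0.3578, 0.1217]
orientation: [-1.979, -2.434, -0.001]
force: [1.0, 0.0, -2.6]
grip_width: 0.693
```

Emit:
{"name": "arm_command", "arguments": {"commands": [{"tx":0.012,"ty":-0.045,"tz":0,"ax":0,"ay":0,"az":-0.4,"claw":1},{"tx":0,"ty":0,"tz":0,"ax":0,"ay":0,"az":0,"claw":1},{"tx":0,"ty":0,"tz":0,"ax":0,"ay":0,"az":0,"claw":1}]}}

```text
time_s: 4.5
tool_pos: [0.5407, -0.4019, 0.121]
orientation: [-1.989, -2.426, -0.001]
force: [-0.5, 0.7, -3.9]
grip_width: 0.696
```

```bash
python3 plan.py 0.5414 -0.4047 0.12 11.2
```

```text
t 4.5 pos [ 0.5407 -0.4019  0.121 ] yaw 11.3 tilt [-0.003  0.004] F [-0.49  0.67 -3.93] g 0.696 q [-0.75  0.64  0.02  0.96  0.    0.62]
d [ 0.0007 -0.0028 -0.001 ] dyaw -0.1 rows 1 per [ 0.0007 -0.0028 -0.001 ] -0.1
```

Emit:
{"name": "arm_command", "arguments": {"commands": [{"tx":0.001,"ty":-0.001,"tz":-0.04,"ax":0,"ay":0,"az":0,"claw":1},{"tx":0,"ty":-0.001,"tz":-0.035,"ax":0,"ay":0,"az":0,"claw":1},{"tx":0,"ty":0,"tz":-0.012,"ax":0,"ay":0,"az":0,"claw":1},{"tx":0,"ty":0,"tz":-0.006,"ax":0,"ay":0,"az":0,"claw":1},{"tx":0,"ty":0,"tz":0,"ax":0,"ay":0,"az":0,"claw":1}]}}

```text
time_s: 5.0
tool_pos: [0.5431, -0.403, 0.0312]
orientation: [-1.988, -2.431, -0.0]
force: [0.2, -0.0, -4.1]
grip_width: 0.7
```

```bash
python3 plan.py 0.5412 -0.4038 0.027 11.2;  python3 - <<'E'
from h import *
c=camera("scene"); cv2.imwrite("pics/s2.png",cv2.resize(c["image"][100:300,20:340],None,fx=2.4,fy=2.4))
E
```

```text
t 5.0 pos [ 0.5431 -0.403   0.0312] yaw 11.4 tilt [-0.001  0.001] F [ 0.23 -0.   -4.06] g 0.7 q [-0.75  0.73 -0.06  0.78  0.    0.62]
d [-0.0019 -0.0008 -0.0042] dyaw -0.2 rows 1 per [-0.0019 -0.0008 -0.0042] -0.25
```

View pics/s2.png

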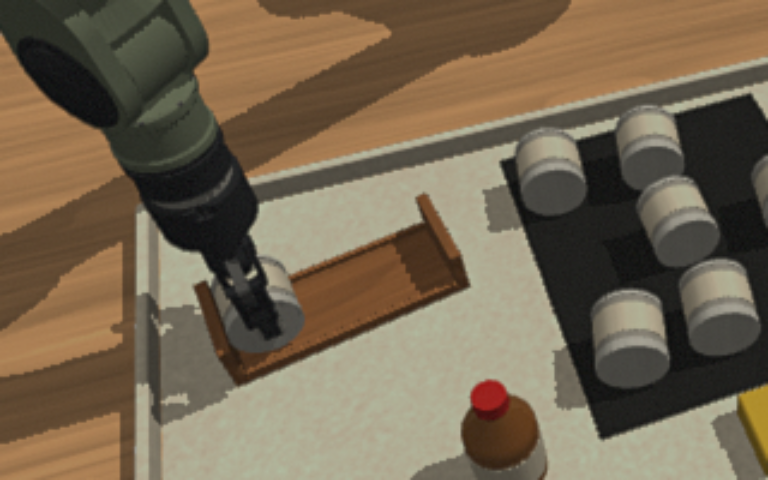

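The tin is held at the left end of the cradle, at (260,305) in the crop, clear of the end board. I'll lower it and release.

Emit:
{"name": "arm_command", "arguments": {"commands": [{"tx":-0.001,"ty":-0.001,"tz":-0.003,"ax":0,"ay":0,"az":0,"claw":1},{"tx":0,"ty":0,"tz":-0.003,"ax":0,"ay":0,"az":0,"claw":1},{"tx":0,"ty":0,"tz":-0.001,"ax":0,"ay":0,"az":0,"claw":1},{"tx":0,"ty":0,"tz":0,"ax":0,"ay":0,"az":0,"claw":1}]}}

```text
time_s: 5.45
tool_pos: [0.5427, -0.4043, 0.0252]
orientation: [1.989, 2.432, 0.002]
force: [-0.2, 5.7, -0.6]
grip_width: 0.699
```

Emit:
{"name": "arm_command", "arguments": {"commands": [{"tx":0,"ty":0,"tz":0,"ax":0,"ay":0,"az":0,"claw":0.2},{"tx":0,"ty":0,"tz":0,"ax":0,"ay":0,"az":0,"claw":-0.4},{"tx":0,"ty":0,"tz":0,"ax":0,"ay":0,"az":0,"claw":-1},{"tx":0,"ty":0,"tz":0,"ax":0,"ay":0,"az":0,"claw":-1},{"tx":0,"ty":0,"tz":0,"ax":0,"ay":0,"az":0,"claw":-1}]}}

```text
time_s: 5.95
tool_pos: [0.5427, -0.4061, 0.0252]
orientation: [1.989, 2.429, -0.001]
force: [0.4, -0.1, 0.7]
grip_width: 1.0
```

Emit:
{"name": "arm_command", "arguments": {"commands": [{"tx":0,"ty":0,"tz":0.03,"ax":0,"ay":0,"az":0,"claw":-1},{"tx":0,"ty":0,"tz":0.045,"ax":0,"ay":0,"az":0,"claw":-1},{"tx":0,"ty":0,"tz":0.045,"ax":0,"ay":0,"az":0,"claw":-1},{"tx":-0.01,"ty":0.045,"tz":0,"ax":0,"ay":0,"az":-2,"claw":-1},{"tx":-0.01,"ty":0.045,"tz":0,"ax":0,"ay":0,"az":-2,"claw":-1}]}}

```text
time_s: 6.45
tool_pos: [0.5236, -0.3167, 0.1469]
orientation: [2.074, 2.351, 0.0]
force: [-0.5, 0.9, -0.2]
grip_width: 0.998
```

```bash
cat >> h.py <<'E'
RC=np.array([0.5286,-0.3402]); RY=np.radians(11.17)
def rack_tins(zc=0.040,zlo=None,band=None):
    """fit tins in rack per expected slot; returns rack-frame"""
    P,C=pts(); d=P[:,:2]-RC; x=d@[np.cos(RY),np.sin(RY)]; y=d@[-np.sin(RY),np.cos(RY)]
    out=[]
    for ys,z0 in [(-.066,.04),(0,.04),(.066,.04),(-.033,.095),(.033,.095),(0,.15)]:
        m=(abs(x)<.06)&(abs(y-ys)<.031)&(P[:,2]>z0+.008)&(P[:,2]<z0+.04)
        # only top-ish points so that neighbours do not enter
        if m.sum()<120: continue
        Q=P[m]; c0=Q.mean(0)
        def f(p):
            e=Q-p[:3]; a=np.array([np.cos(p[3]),np.sin(p[3]),0]); t=e@a; r=np.linalg.norm(e-np.outer(t,a),axis=1)
            qx=abs(t)-HL; qr=r-RAD; return np.where((qx>0)&(qr>0),np.hypot(qx,qr),np.maximum(qx,qr))
        s=least_squares(f,[c0[0],c0[1],z0,RY],loss="soft_l1",f_scale=.002).x
        e=s[:2]-RC
        print("slot",ys,z0,"n",m.sum(),"-> x %.4f y %.4f z %.4f yaw %.1f deg"%(e@[np.cos(RY),np.sin(RY)],e@[-np.sin(RY),np.cos(RY)],s[2],np.degrees(s[3]-RY)))
E
cat > chk.py <<'E'
from h import *
rack_tins()
for r in mat_tins(box=(0.35,0.75,-0.19,0.2)): 
    if r[3]<.003: print("mat",np.round(r[:2],4),round(np.degrees(r[2]),1),round(r[3],4))
E
python3 chk.py; python3 plan.py 0.4619 -0.1192 0.12 -5.4
```

```text
slot -0.066 0.04 n 1106 -> x 0.0026 y -0.0679 z 0.0392 yaw 0.3 deg
mat [ 0.4619 -0.1195] -5.4 0.001
mat [ 0.4636 -0.0157] -9.6 0.0009
mat [ 0.5689 -0.0192] 1.1 0.0008
mat [0.5704 0.0966] -8.0 0.0008
mat [ 0.6793 -0.0166] -8.9 0.0008
mat [ 0.6853 -0.1021] -11.3 0.0008
t 6.65 pos [ 0.5223 -0.3144  0.145 ] yaw 7.5 tilt [ 0.001 -0.001] F [-0.17 -0.54 -0.17] g 0.999 q [-0.66  0.5  -0.16  0.91 -0.    0.78]
d [-0.0604  0.1952 -0.025 ] dyaw -12.9 rows 5 per [-0.0121  0.039  -0.005 ] -2.58
```

Emit:
{"name": "arm_command", "arguments": {"commands": [{"tx":-0.012,"ty":0.039,"tz":-0.005,"ax":0,"ay":0,"az":-2.6,"claw":-1},{"tx":-0.012,"ty":0.039,"tz":-0.005,"ax":0,"ay":0,"az":-2.6,"claw":-1},{"tx":-0.012,"ty":0.039,"tz":-0.005,"ax":0,"ay":0,"az":-2.6,"claw":-1},{"tx":-0.012,"ty":0.039,"tz":-0.005,"ax":0,"ay":0,"az":-2.6,"claw":-1},{"tx":-0.012,"ty":0.039,"tz":-0.005,"ax":0,"ay":0,"az":-2.6,"claw":-1}]}}

```text
time_s: 7.15
tool_pos: [0.463, -0.1202, 0.1195]
orientation: [2.329, 2.105, 0.001]
force: [0.2, -0.1, 0.2]
grip_width: 0.999
```

```bash
sed -i 's/RC=np.array.*; /RC=np.array([0.5288,-0.3411]); /' h.py; python3 plan.py 0.4619 -0.1195 0.018 -5.4
```

```text
t 7.15 pos [ 0.463  -0.1202  0.1195] yaw -5.8 tilt [ 0.002 -0.001] F [ 0.16 -0.13  0.21] g 0.999 q [-0.41  0.31 -0.54  0.72 -0.    1.26]
d [-0.0011  0.0007 -0.1015] dyaw 0.4 rows 3 per [-0.0004  0.0002 -0.0338] 0.13
```

Emit:
{"name": "arm_command", "arguments": {"commands": [{"tx":-0.001,"ty":0.001,"tz":-0.045,"ax":0,"ay":0,"az":0.4,"claw":-1},{"tx":0,"ty":0,"tz":-0.035,"ax":0,"ay":0,"az":0,"claw":-1},{"tx":0,"ty":0,"tz":-0.02,"ax":0,"ay":0,"az":0,"claw":-1},{"tx":0,"ty":0,"tz":0,"ax":0,"ay":0,"az":0,"claw":0},{"tx":0,"ty":0,"tz":0,"ax":0,"ay":0,"az":0,"claw":1}]}}

```text
time_s: 7.65
tool_pos: [0.4618, -0.1199, 0.0195]
orientation: [2.321, 2.117, -0.001]
force: [0.5, 1.9, 6.7]
grip_width: 0.699
```

Emit:
{"name": "arm_command", "arguments": {"commands": [{"tx":0,"ty":0,"tz":0,"ax":0,"ay":0,"az":0,"claw":1},{"tx":0,"ty":0,"tz":0,"ax":0,"ay":0,"az":0,"claw":1},{"tx":0,"ty":0,"tz":0,"ax":0,"ay":0,"az":0,"claw":1},{"tx":0,"ty":0,"tz":0,"ax":0,"ay":0,"az":0,"claw":1}]}}

```text
time_s: 8.05
tool_pos: [0.4614, -0.119, 0.0197]
orientation: [2.319, 2.118, 0.0]
force: [0.2, -0.1, -4.3]
grip_width: 0.698
```

Emit:
{"name": "arm_command", "arguments": {"commands": [{"tx":0,"ty":0,"tz":0.05,"ax":0,"ay":0,"az":0,"claw":1},{"tx":0,"ty":0,"tz":0.05,"ax":0,"ay":0,"az":0,"claw":1},{"tx":0,"ty":0,"tz":0,"ax":0,"ay":0,"az":0,"claw":1},{"tx":0,"ty":0,"tz":0,"ax":0,"ay":0,"az":0,"claw":1},{"tx":0,"ty":0,"tz":0,"ax":0,"ay":0,"az":0,"claw":1}]}}

```text
time_s: 8.55
tool_pos: [0.46, -0.1183, 0.1182]
orientation: [-2.318, -2.117, 0.001]
force: [-0.2, -0.0, -4.2]
grip_width: 0.7
```

```bash
python3 plan.py 0.516 -0.276 0.12 11.2
```

```text
t 8.55 pos [ 0.46   -0.1183  0.1182] yaw -5.2 tilt [-0.002  0.001] F [-0.16 -0.05 -4.23] g 0.7 q [-0.41  0.31 -0.54  0.72  0.    1.25]
d [ 0.056  -0.1577  0.0018] dyaw 16.4 rows 4 per [ 0.014  -0.0394  0.0004] 4.1
```

Emit:
{"name": "arm_command", "arguments": {"commands": [{"tx":0.014,"ty":-0.039,"tz":0.002,"ax":0,"ay":0,"az":4,"claw":1},{"tx":0.014,"ty":-0.039,"tz":0,"ax":0,"ay":0,"az":4,"claw":1},{"tx":0.014,"ty":-0.039,"tz":0,"ax":0,"ay":0,"az":4,"claw":1},{"tx":0.014,"ty":-0.039,"tz":0,"ax":0,"ay":0,"az":4,"claw":1},{"tx":0,"ty":0,"tz":-0.03,"ax":0,"ay":0,"az":0,"claw":1}]}}

```text
time_s: 9.05
tool_pos: [0.5214, -0.2821, 0.0927]
orientation: [2.0, 2.409, -0.001]
force: [1.4, -0.4, -3.5]
grip_width: 0.697
```

Emit:
{"name": "arm_command", "arguments": {"commands": [{"tx":0,"ty":0,"tz":0,"ax":0,"ay":0,"az":0,"claw":1},{"tx":0,"ty":0,"tz":0,"ax":0,"ay":0,"az":0,"claw":1}]}}

```text
time_s: 9.25
tool_pos: [0.5148, -0.2732, 0.0888]
orientation: [-1.998, -2.415, 0.001]
force: [0.8, 0.1, -3.1]
grip_width: 0.698
```

```bash
python3 plan.py 0.5161 -0.2768 0.03 11.2
```

```text
t 9.25 pos [ 0.5148 -0.2732  0.0888] yaw 10.8 tilt [-0.005  0.004] F [ 0.79  0.08 -3.09] g 0.698 q [-0.61  0.52 -0.29  0.77  0.    0.77]
d [ 0.0013 -0.0036 -0.0588] dyaw 0.4 rows 2 per [ 0.0006 -0.0018 -0.0294] 0.2
```

Emit:
{"name": "arm_command", "arguments": {"commands": [{"tx":0.001,"ty":-0.003,"tz":-0.02,"ax":0,"ay":0,"az":0.4,"claw":1},{"tx":0,"ty":0,"tz":-0.02,"ax":0,"ay":0,"az":0,"claw":1},{"tx":0,"ty":0,"tz":-0.01,"ax":0,"ay":0,"az":0,"claw":1},{"tx":0,"ty":0,"tz":0,"ax":0,"ay":0,"az":0,"claw":1}]}}

```text
time_s: 9.65
tool_pos: [0.517, -0.2764, 0.0402]
orientation: [-1.991, -2.426, 0.0]
force: [-0.8, 0.7, -3.6]
grip_width: 0.697
```

```bash
python3 plan.py 0.5161 -0.2768 0.0255 11.2;  python3 - <<'E'
from h import *
c=camera("scene"); cv2.imwrite("pics/s3.png",cv2.resize(c["image"][100:300,20:340],None,fx=2.4,fy=2.4))
E
```

```text
t 9.65 pos [ 0.517  -0.2764  0.0402] yaw 11.3 tilt [-0.003  0.002] F [-0.77  0.74 -3.63] g 0.697 q [-0.62  0.58 -0.32  0.67 -0.    0.76]
d [-0.0009 -0.0004 -0.0147] dyaw -0.1 rows 1 per [-0.0009 -0.0004 -0.0147] -0.06
```

View pics/s3.png

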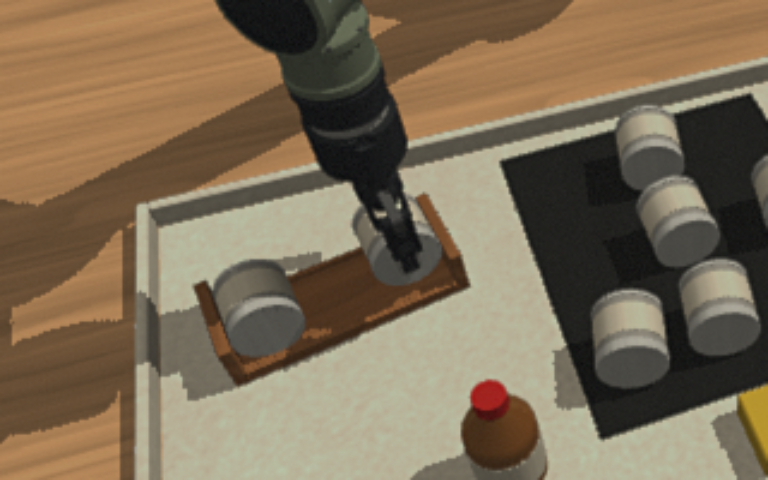

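The second tin hangs just above the right end of the cradle, at (398,245), and the first one is lying in place at (260,308).

Emit:
{"name": "arm_command", "arguments": {"commands": [{"tx":-0.001,"ty":0,"tz":-0.007,"ax":0,"ay":0,"az":0,"claw":1},{"tx":0,"ty":0,"tz":-0.005,"ax":0,"ay":0,"az":0,"claw":1},{"tx":0,"ty":0,"tz":-0.003,"ax":0,"ay":0,"az":0,"claw":1},{"tx":0,"ty":0,"tz":0,"ax":0,"ay":0,"az":0,"claw":1}]}}

```text
time_s: 10.1
tool_pos: [0.5169, -0.2777, 0.0259]
orientation: [-1.994, -2.427, 0.0]
force: [-0.1, 0.3, -3.4]
grip_width: 0.695
```

Emit:
{"name": "arm_command", "arguments": {"commands": [{"tx":0,"ty":0,"tz":0,"ax":0,"ay":0,"az":0,"claw":0.2},{"tx":0,"ty":0,"tz":0,"ax":0,"ay":0,"az":0,"claw":-0.4},{"tx":0,"ty":0,"tz":0,"ax":0,"ay":0,"az":0,"claw":-1},{"tx":0,"ty":0,"tz":0,"ax":0,"ay":0,"az":0,"claw":-1},{"tx":0,"ty":0,"tz":0,"ax":0,"ay":0,"az":0,"claw":-1}]}}

```text
time_s: 10.6
tool_pos: [0.5176, -0.2782, 0.0268]
orientation: [1.993, 2.427, 0.0]
force: [0.1, -0.0, 0.0]
grip_width: 0.999
```

Emit:
{"name": "arm_command", "arguments": {"commands": [{"tx":0,"ty":0,"tz":0.03,"ax":0,"ay":0,"az":0,"claw":-1},{"tx":0,"ty":0,"tz":0.045,"ax":0,"ay":0,"az":0,"claw":-1},{"tx":0,"ty":0,"tz":0.025,"ax":0,"ay":0,"az":0,"claw":-1},{"tx":-0.008,"ty":0.045,"tz":0,"ax":0,"ay":0,"az":-3,"claw":-1},{"tx":-0.008,"ty":0.045,"tz":0,"ax":0,"ay":0,"az":-3,"claw":-1}]}}

```text
time_s: 11.1
tool_pos: [0.5022, -0.1884, 0.1278]
orientation: [2.121, 2.312, 0.002]
force: [0.1, 1.7, -0.7]
grip_width: 0.996
```

```bash
python3 chk.py; python3 plan.py 0.4636 -0.0157 0.12 -9.6
```

```text
slot -0.066 0.04 n 1096 -> x 0.0024 y -0.0670 z 0.0391 yaw 0.0 deg
slot 0.066 0.04 n 1062 -> x 0.0021 y 0.0645 z 0.0392 yaw -0.1 deg
mat [ 0.4637 -0.0157] -9.4 0.0009
mat [ 0.5689 -0.0194] 1.2 0.0008
mat [0.5705 0.0965] -7.9 0.0008
mat [ 0.6794 -0.0166] -8.9 0.0008
mat [ 0.6853 -0.102 ] -11.2 0.0008
t 11.3 pos [ 0.5014 -0.1872  0.1268] yaw 5.3 tilt [ 0.001 -0.001] F [-0.19 -0.71  1.64] g 1.0 q [-0.5   0.39 -0.38  0.79 -0.    0.98]
d [-0.0378  0.1715 -0.0068] dyaw -14.9 rows 4 per [-0.0094  0.0429 -0.0017] -3.73
```

Emit:
{"name": "arm_command", "arguments": {"commands": [{"tx":-0.009,"ty":0.043,"tz":0,"ax":0,"ay":0,"az":-3.7,"claw":-1},{"tx":-0.009,"ty":0.043,"tz":0,"ax":0,"ay":0,"az":-3.7,"claw":-1},{"tx":-0.01,"ty":0.043,"tz":0,"ax":0,"ay":0,"az":-3.7,"claw":-1},{"tx":-0.01,"ty":0.043,"tz":0,"ax":0,"ay":0,"az":-3.7,"claw":-1},{"tx":0,"ty":0,"tz":-0.03,"ax":0,"ay":0,"az":0,"claw":-1}]}}

```text
time_s: 11.8
tool_pos: [0.4652, -0.0132, 0.0988]
orientation: [2.393, 2.03, 0.007]
force: [1.0, -1.7, -1.4]
grip_width: 0.998
```

```bash
python3 plan.py 0.4637 -0.0157 0.018 -9.4
```

```text
t 11.8 pos [ 0.4652 -0.0132  0.0988] yaw -9.4 tilt [0.006 0.   ] F [ 0.96 -1.75 -1.42] g 0.998 q [-0.19  0.31 -0.6   0.65  0.    1.55]
d [-0.0015 -0.0025 -0.0808] dyaw -0.0 rows 2 per [-0.0008 -0.0012 -0.0404] -0.01
```

Emit:
{"name": "arm_command", "arguments": {"commands": [{"tx":0,"ty":0,"tz":-0.035,"ax":0,"ay":0,"az":0,"claw":-1},{"tx":0,"ty":0,"tz":-0.03,"ax":0,"ay":0,"az":0,"claw":-1},{"tx":0,"ty":0,"tz":-0.014,"ax":0,"ay":0,"az":0,"claw":-1},{"tx":0,"ty":0,"tz":0,"ax":0,"ay":0,"az":0,"claw":0},{"tx":0,"ty":0,"tz":0,"ax":0,"ay":0,"az":0,"claw":1}]}}

```text
time_s: 12.3
tool_pos: [0.4636, -0.0166, 0.0174]
orientation: [-2.4, -2.027, 0.001]
force: [3.3, -0.7, 9.9]
grip_width: 0.699
```

Emit:
{"name": "arm_command", "arguments": {"commands": [{"tx":0,"ty":0,"tz":0,"ax":0,"ay":0,"az":0,"claw":1},{"tx":0,"ty":0,"tz":0,"ax":0,"ay":0,"az":0,"claw":1},{"tx":0,"ty":0,"tz":0,"ax":0,"ay":0,"az":0,"claw":1},{"tx":0,"ty":0,"tz":0,"ax":0,"ay":0,"az":0,"claw":1}]}}

```text
time_s: 12.7
tool_pos: [0.4634, -0.0159, 0.0176]
orientation: [2.399, 2.028, 0.001]
force: [-0.2, 0.5, -2.6]
grip_width: 0.701
```

Emit:
{"name": "arm_command", "arguments": {"commands": [{"tx":0,"ty":0,"tz":0.05,"ax":0,"ay":0,"az":0,"claw":1},{"tx":0,"ty":0,"tz":0.05,"ax":0,"ay":0,"az":0,"claw":1},{"tx":0,"ty":0,"tz":0,"ax":0,"ay":0,"az":0,"claw":1},{"tx":0,"ty":0,"tz":0,"ax":0,"ay":0,"az":0,"claw":1},{"tx":0,"ty":0,"tz":0,"ax":0,"ay":0,"az":0,"claw":1}]}}

```text
time_s: 13.2
tool_pos: [0.462, -0.0156, 0.1162]
orientation: [-2.398, -2.027, 0.002]
force: [-0.1, 0.2, -4.1]
grip_width: 0.698
```

```bash
python3 plan.py 0.529 -0.342 0.12 11.2
```

```text
t 13.2 pos [ 0.462  -0.0156  0.1162] yaw -9.6 tilt [-0.002  0.   ] F [-0.11  0.2  -4.05] g 0.698 q [-0.19  0.29 -0.58  0.71  0.    1.54]
d [ 0.067  -0.3264  0.0038] dyaw 20.8 rows 7 per [ 0.0096 -0.0466  0.0005] 2.97
```

Emit:
{"name": "arm_command", "arguments": {"commands": [{"tx":0.009,"ty":-0.03,"tz":0.004,"ax":0,"ay":0,"az":2.7,"claw":1},{"tx":0.009,"ty":-0.045,"tz":0,"ax":0,"ay":0,"az":2.7,"claw":1},{"tx":0.009,"ty":-0.045,"tz":0,"ax":0,"ay":0,"az":2.7,"claw":1},{"tx":0.009,"ty":-0.045,"tz":0,"ax":0,"ay":0,"az":2.7,"claw":1},{"tx":0.009,"ty":-0.045,"tz":0,"ax":0,"ay":0,"az":2.7,"claw":1}]}}

```text
time_s: 13.7
tool_pos: [0.5069, -0.2268, 0.1189]
orientation: [-2.139, -2.295, 0.001]
force: [1.1, 0.5, -2.9]
grip_width: 0.698
```

Emit:
{"name": "arm_command", "arguments": {"commands": [{"tx":0.009,"ty":-0.045,"tz":0,"ax":0,"ay":0,"az":2.7,"claw":1},{"tx":0.009,"ty":-0.045,"tz":0,"ax":0,"ay":0,"az":2.7,"claw":1},{"tx":0.003,"ty":-0.028,"tz":0,"ax":0,"ay":0,"az":1.9,"claw":1},{"tx":0,"ty":0,"tz":0,"ax":0,"ay":0,"az":0,"claw":1},{"tx":0,"ty":0,"tz":0,"ax":0,"ay":0,"az":0,"claw":1}]}}

```text
time_s: 14.2
tool_pos: [0.5276, -0.3431, 0.1185]
orientation: [-1.993, -2.422, -0.001]
force: [-1.2, 0.8, -3.5]
grip_width: 0.695
```

```bash
python3 plan.py 0.529 -0.342 0.0235 11.2
```

```text
t 14.2 pos [ 0.5276 -0.3431  0.1185] yaw 11.1 tilt [-0.004  0.004] F [-1.18  0.79 -3.46] g 0.695 q [-0.69  0.56 -0.12  0.89  0.    0.68]
d [ 0.0014  0.0011 -0.095 ] dyaw 0.1 rows 2 per [ 0.0007  0.0006 -0.0475] 0.04
```

Emit:
{"name": "arm_command", "arguments": {"commands": [{"tx":0,"ty":0.0015,"tz":-0.03,"ax":0,"ay":0,"az":0,"claw":1},{"tx":0,"ty":0,"tz":-0.01,"ax":0,"ay":0,"az":0,"claw":1},{"tx":0,"ty":0,"tz":0,"ax":0,"ay":0,"az":0,"claw":1}]}}

```text
time_s: 14.5
tool_pos: [0.5271, -0.3394, 0.0785]
orientation: [-1.988, -2.424, -0.0]
force: [0.4, 0.6, -2.5]
grip_width: 0.696
```

```bash
python3 plan.py 0.529 -0.342 0.0235 11.2
```

```text
t 14.5 pos [ 0.5271 -0.3394  0.0785] yaw 11.3 tilt [-0.005  0.004] F [ 0.39  0.6  -2.51] g 0.696 q [-0.69  0.6  -0.17  0.81  0.    0.68]
d [ 0.0019 -0.0026 -0.055 ] dyaw -0.1 rows 2 per [ 0.001  -0.0013 -0.0275] -0.04
```

Emit:
{"name": "arm_command", "arguments": {"commands": [{"tx":0.001,"ty":-0.0015,"tz":-0.015,"ax":0,"ay":0,"az":0,"claw":1},{"tx":0,"ty":0,"tz":-0.015,"ax":0,"ay":0,"az":0,"claw":1},{"tx":0,"ty":0,"tz":-0.012,"ax":0,"ay":0,"az":0,"claw":1},{"tx":0,"ty":0,"tz":-0.006,"ax":0,"ay":0,"az":0,"claw":1},{"tx":0,"ty":0,"tz":0,"ax":0,"ay":0,"az":0,"claw":1}]}}

```text
time_s: 15.0
tool_pos: [0.5296, -0.3434, 0.0323]
orientation: [-1.993, -2.426, 0.0]
force: [0.2, 0.4, -3.7]
grip_width: 0.701
```

```bash
python3 plan.py 0.529 -0.342 0.0235 11.2
```

```text
t 15.0 pos [ 0.5296 -0.3434  0.0323] yaw 11.2 tilt [-0.001  0.001] F [ 0.2   0.41 -3.7 ] g 0.701 q [-0.69  0.66 -0.2   0.71 -0.    0.68]
d [-0.0006  0.0014 -0.0088] dyaw -0.0 rows 1 per [-0.0006  0.0014 -0.0088] -0.01
```

Emit:
{"name": "arm_command", "arguments": {"commands": [{"tx":0,"ty":0.001,"tz":-0.004,"ax":0,"ay":0,"az":0,"claw":1},{"tx":0,"ty":0,"tz":-0.0035,"ax":0,"ay":0,"az":0,"claw":1},{"tx":0,"ty":0,"tz":0,"ax":0,"ay":0,"az":0,"claw":1}]}}

```text
time_s: 15.3
tool_pos: [0.5301, -0.3428, 0.0257]
orientation: [-1.994, -2.428, 0.0]
force: [-0.5, -0.4, -4.2]
grip_width: 0.7
```

Emit:
{"name": "arm_command", "arguments": {"commands": [{"tx":0,"ty":0,"tz":0,"ax":0,"ay":0,"az":0,"claw":0.2},{"tx":0,"ty":0,"tz":0,"ax":0,"ay":0,"az":0,"claw":-0.4},{"tx":0,"ty":0,"tz":0,"ax":0,"ay":0,"az":0,"claw":-1},{"tx":0,"ty":0,"tz":0,"ax":0,"ay":0,"az":0,"claw":-1},{"tx":0,"ty":0,"tz":0,"ax":0,"ay":0,"az":0,"claw":-1}]}}

```text
time_s: 15.8
tool_pos: [0.5306, -0.3432, 0.0263]
orientation: [1.993, 2.427, -0.0]
force: [-0.1, 0.5, -0.6]
grip_width: 1.003
```

Emit:
{"name": "arm_command", "arguments": {"commands": [{"tx":0,"ty":0,"tz":0.03,"ax":0,"ay":0,"az":0,"claw":-1},{"tx":0,"ty":0,"tz":0.045,"ax":0,"ay":0,"az":0,"claw":-1},{"tx":0,"ty":0,"tz":0.045,"ax":0,"ay":0,"az":0,"claw":-1},{"tx":0.005,"ty":0.045,"tz":0,"ax":0,"ay":0,"az":-1,"claw":-1},{"tx":0.005,"ty":0.045,"tz":0,"ax":0,"ay":0,"az":-1,"claw":-1}]}}

```text
time_s: 16.3
tool_pos: [0.5416, -0.2539, 0.1482]
orientation: [2.037, 2.385, 0.002]
force: [0.7, 0.9, 0.3]
grip_width: 0.998
```

Emit:
{"name": "arm_command", "arguments": {"commands": [{"tx":0.005,"ty":0.045,"tz":0,"ax":0,"ay":0,"az":-1,"claw":-1},{"tx":0.005,"ty":0.045,"tz":0,"ax":0,"ay":0,"az":-1,"claw":-1}]}}

```text
time_s: 16.5
tool_pos: [0.5504, -0.1614, 0.1464]
orientation: [2.078, 2.354, 0.001]
force: [1.3, 0.2, 0.1]
grip_width: 1.0
```

```bash
python3 chk.py; python3 plan.py 0.5689 -0.0194 0.12 1.2
```

```text
slot -0.066 0.04 n 987 -> x 0.0025 y -0.0670 z 0.0393 yaw -0.2 deg
slot 0 0.04 n 1006 -> x 0.0022 y -0.0020 z 0.0393 yaw -0.0 deg
slot 0.066 0.04 n 1068 -> x 0.0021 y 0.0643 z 0.0393 yaw 0.1 deg
mat [ 0.5689 -0.0193] 1.0 0.0009
mat [0.5705 0.0965] -7.9 0.0008
mat [ 0.6793 -0.0166] -8.9 0.0008
mat [ 0.6852 -0.1021] -11.3 0.0008
t 16.7 pos [ 0.5505 -0.1621  0.1463] yaw 7.3 tilt [ 0.001 -0.001] F [ 0.26 -0.05 -0.04] g 1.001 q [-0.41  0.44 -0.25  0.88 -0.    1.03]
d [ 0.0184  0.1427 -0.0263] dyaw -6.1 rows 4 per [ 0.0046  0.0357 -0.0066] -1.54
```

Bottom row complete. Next tin.

Emit:
{"name": "arm_command", "arguments": {"commands": [{"tx":0.0045,"ty":0.036,"tz":-0.007,"ax":0,"ay":0,"az":-1.6,"claw":-1},{"tx":0.0045,"ty":0.036,"tz":-0.007,"ax":0,"ay":0,"az":-1.6,"claw":-1},{"tx":0.0045,"ty":0.036,"tz":-0.007,"ax":0,"ay":0,"az":-1.6,"claw":-1},{"tx":0.0045,"ty":0.035,"tz":-0.007,"ax":0,"ay":0,"az":-1.6,"claw":-1},{"tx":0,"ty":0,"tz":-0.02,"ax":0,"ay":0,"az":0,"claw":-1}]}}

```text
time_s: 17.2
tool_pos: [0.5704, -0.018, 0.099]
orientation: [2.201, 2.238, 0.005]
force: [0.0, -0.1, -0.8]
grip_width: 1.002
```

```bash
python3 plan.py 0.5689 -0.0193 0.018 1
```

```text
t 17.2 pos [ 0.5704 -0.018   0.099 ] yaw 0.9 tilt [0.004 0.   ] F [ 0.03 -0.1  -0.77] g 1.002 q [-0.16  0.48 -0.32  0.76  0.    1.39]
d [-0.0015 -0.0013 -0.081 ] dyaw 0.1 rows 2 per [-0.0007 -0.0006 -0.0405] 0.03
```

Emit:
{"name": "arm_command", "arguments": {"commands": [{"tx":0,"ty":0,"tz":-0.035,"ax":0,"ay":0,"az":0,"claw":-1},{"tx":0,"ty":0,"tz":-0.03,"ax":0,"ay":0,"az":0,"claw":-1},{"tx":0,"ty":0,"tz":-0.014,"ax":0,"ay":0,"az":0,"claw":-1},{"tx":0,"ty":0,"tz":0,"ax":0,"ay":0,"az":0,"claw":0},{"tx":0,"ty":0,"tz":0,"ax":0,"ay":0,"az":0,"claw":1}]}}

```text
time_s: 17.7
tool_pos: [0.5689, -0.0208, 0.0195]
orientation: [2.207, 2.235, 0.001]
force: [-1.9, -0.3, 6.7]
grip_width: 0.698
```

Emit:
{"name": "arm_command", "arguments": {"commands": [{"tx":0,"ty":0,"tz":0,"ax":0,"ay":0,"az":0,"claw":1},{"tx":0,"ty":0,"tz":0,"ax":0,"ay":0,"az":0,"claw":1},{"tx":0,"ty":0,"tz":0,"ax":0,"ay":0,"az":0,"claw":1},{"tx":0,"ty":0,"tz":0,"ax":0,"ay":0,"az":0,"claw":1}]}}

```text
time_s: 18.1
tool_pos: [0.5686, -0.0199, 0.0195]
orientation: [2.205, 2.236, 0.001]
force: [0.2, 0.6, 3.0]
grip_width: 0.698
```

Emit:
{"name": "arm_command", "arguments": {"commands": [{"tx":0,"ty":0,"tz":0.05,"ax":0,"ay":0,"az":0,"claw":1},{"tx":0,"ty":0,"tz":0.05,"ax":0,"ay":0,"az":0,"claw":1},{"tx":0,"ty":0,"tz":0,"ax":0,"ay":0,"az":0,"claw":1},{"tx":0,"ty":0,"tz":0,"ax":0,"ay":0,"az":0,"claw":1},{"tx":0,"ty":0,"tz":0,"ax":0,"ay":0,"az":0,"claw":1}]}}

```text
time_s: 18.6
tool_pos: [0.5671, -0.0196, 0.1178]
orientation: [-2.205, -2.236, 0.002]
force: [0.6, -0.8, -0.4]
grip_width: 0.7
```

```bash
python3 plan.py 0.529 -0.342 0.12 11.2; python3 plan.py 0.511 0.346 0.16 13.3
```

```text
t 18.6 pos [ 0.5671 -0.0196  0.1178] yaw 0.8 tilt [-0.002  0.   ] F [ 0.59 -0.77 -0.44] g 0.7 q [-0.16  0.46 -0.3   0.81 -0.    1.39]
d [-0.0381 -0.3224  0.0022] dyaw 10.4 rows 7 per [-0.0054 -0.0461  0.0003] 1.48
t 18.6 pos [ 0.5671 -0.0196  0.1178] yaw 0.8 tilt [-0.002  0.   ] F [ 0.59 -0.77 -0.44] g 0.7 q [-0.16  0.46 -0.3   0.81 -0.    1.39]
d [-0.0561  0.3656  0.0422] dyaw 12.5 rows 8 per [-0.007   0.0457  0.0053] 1.56
```

Emit:
{"name": "arm_command", "arguments": {"commands": [{"tx":-0.007,"ty":0.042,"tz":0.006,"ax":0,"ay":0,"az":1.3,"claw":1},{"tx":-0.007,"ty":0.042,"tz":0.006,"ax":0,"ay":0,"az":1.3,"claw":1},{"tx":-0.007,"ty":0.042,"tz":0.006,"ax":0,"ay":0,"az":1.3,"claw":1},{"tx":-0.007,"ty":0.042,"tz":0.006,"ax":0,"ay":0,"az":1.3,"claw":1},{"tx":-0.007,"ty":0.042,"tz":0.006,"ax":0,"ay":0,"az":1.3,"claw":1}]}}

```text
time_s: 19.1
tool_pos: [0.5312, 0.1914, 0.1469]
orientation: [-2.073, -2.357, 0.005]
force: [1.3, 0.9, -0.0]
grip_width: 0.699
```

Emit:
{"name": "arm_command", "arguments": {"commands": [{"tx":-0.007,"ty":0.042,"tz":0,"ax":0,"ay":0,"az":1.3,"claw":1},{"tx":-0.007,"ty":0.042,"tz":0,"ax":0,"ay":0,"az":1.3,"claw":1},{"tx":-0.007,"ty":0.042,"tz":0,"ax":0,"ay":0,"az":1.3,"claw":1},{"tx":-0.007,"ty":0.042,"tz":0,"ax":0,"ay":0,"az":1.3,"claw":1},{"tx":-0.007,"ty":0.042,"tz":0,"ax":0,"ay":0,"az":1.2,"claw":1}]}}

```text
time_s: 19.6
tool_pos: [0.4964, 0.4011, 0.1463]
orientation: [-1.939, -2.471, 0.006]
force: [0.9, -0.6, -0.5]
grip_width: 0.699
```

```bash
python3 plan.py 0.498 0.3995 0.027 13.3;  python3 - <<'E'
from h import *
c=camera("side"); cv2.imwrite("pics/s4.png",c["image"])
E
```

```text
t 19.6 pos [0.4964 0.4011 0.1463] yaw 13.8 tilt [-0.003 -0.002] F [ 0.91 -0.58 -0.52] g 0.699 q [ 0.56  0.55 -0.06  0.96 -0.    1.89]
d [ 0.0016 -0.0016 -0.1193] dyaw -0.5 rows 3 per [ 0.0005 -0.0005 -0.0398] -0.15
```

View pics/s4.png

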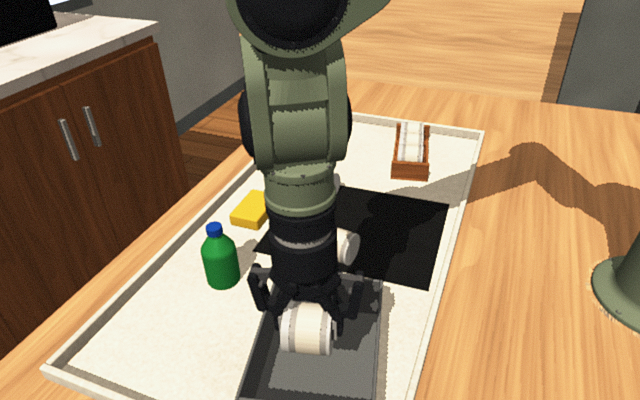

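The light tin hangs over the tub at (307,330), with the fingers inside the tub's outline. I'll lower it and release.

Emit:
{"name": "arm_command", "arguments": {"commands": [{"tx":0.001,"ty":-0.001,"tz":-0.04,"ax":0,"ay":0,"az":0,"claw":1},{"tx":0,"ty":0,"tz":-0.04,"ax":0,"ay":0,"az":0,"claw":1},{"tx":0,"ty":0,"tz":-0.028,"ax":0,"ay":0,"az":0,"claw":1},{"tx":0,"ty":0,"tz":-0.012,"ax":0,"ay":0,"az":0,"claw":1},{"tx":0,"ty":0,"tz":0,"ax":0,"ay":0,"az":0,"claw":1}]}}

```text
time_s: 20.15
tool_pos: [0.497, 0.3976, 0.0256]
orientation: [-1.94, -2.469, 0.009]
force: [-0.1, 0.5, 0.0]
grip_width: 0.702
```

Emit:
{"name": "arm_command", "arguments": {"commands": [{"tx":0,"ty":0,"tz":0,"ax":0,"ay":0,"az":0,"claw":0.2},{"tx":0,"ty":0,"tz":0,"ax":0,"ay":0,"az":0,"claw":-0.4},{"tx":0,"ty":0,"tz":0,"ax":0,"ay":0,"az":0,"claw":-1},{"tx":0,"ty":0,"tz":0,"ax":0,"ay":0,"az":0,"claw":-1},{"tx":0,"ty":0,"tz":0,"ax":0,"ay":0,"az":0,"claw":-1}]}}

```text
time_s: 20.65
tool_pos: [0.4997, 0.3994, 0.0297]
orientation: [1.94, 2.47, 0.002]
force: [0.3, -0.2, 0.3]
grip_width: 1.004
```

Emit:
{"name": "arm_command", "arguments": {"commands": [{"tx":0,"ty":0,"tz":0.04,"ax":0,"ay":0,"az":0,"claw":-1},{"tx":0,"ty":0,"tz":0.045,"ax":0,"ay":0,"az":0,"claw":-1},{"tx":0,"ty":0,"tz":0.045,"ax":0,"ay":0,"az":0,"claw":-1},{"tx":0.01,"ty":-0.042,"tz":0,"ax":0,"ay":0,"az":-3,"claw":-1},{"tx":0.01,"ty":-0.042,"tz":0,"ax":0,"ay":0,"az":-3,"claw":-1}]}}

```text
time_s: 21.15
tool_pos: [0.5205, 0.3159, 0.1614]
orientation: [2.065, 2.365, 0.007]
force: [2.1, -0.4, -0.3]
grip_width: 0.997
```

```bash
python3 chk.py; python3 plan.py 0.5705 0.0965 0.12 -7.9; python3 - <<'E'
from h import *
c=camera("scene"); cv2.imwrite("pics/s5.png",c["image"])
E
```

```text
slot -0.066 0.04 n 1054 -> x 0.0025 y -0.0670 z 0.0393 yaw -0.0 deg
slot 0 0.04 n 1027 -> x 0.0024 y -0.0020 z 0.0393 yaw 0.1 deg
slot 0.066 0.04 n 1072 -> x 0.0020 y 0.0645 z 0.0392 yaw 0.3 deg
mat [0.5706 0.0965] -7.9 0.0008
mat [ 0.6794 -0.0169] -9.2 0.0007
mat [ 0.6852 -0.1024] -11.4 0.0007
t 21.35 pos [0.5195 0.3145 0.1592] yaw 7.6 tilt [0.    0.001] F [-0.06  0.04 -0.67] g 1.0 q [ 0.42  0.48 -0.14  0.94  0.    1.86]
d [ 0.051  -0.218  -0.0392] dyaw -15.5 rows 5 per [ 0.0102 -0.0436 -0.0078] -3.1
```

View pics/s5.png

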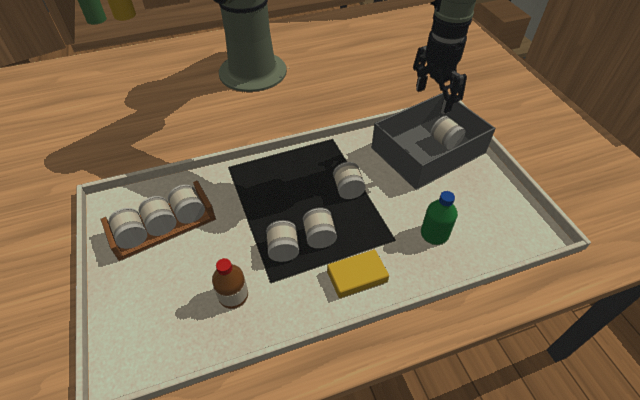

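The light tin is in the tub at (448,132), three tins lie in the cradle at (127–185, 205–228), and three are left on the mat. Next is (0.5706, 0.0965).

Emit:
{"name": "arm_command", "arguments": {"commands": [{"tx":0.01,"ty":-0.0435,"tz":0,"ax":0,"ay":0,"az":-3.1,"claw":-1},{"tx":0.01,"ty":-0.0435,"tz":0,"ax":0,"ay":0,"az":-3.1,"claw":-1},{"tx":0.01,"ty":-0.0435,"tz":-0.01,"ax":0,"ay":0,"az":-3.1,"claw":-1},{"tx":0.01,"ty":-0.0435,"tz":-0.02,"ax":0,"ay":0,"az":-3.1,"claw":-1},{"tx":0.01,"ty":-0.0435,"tz":-0.02,"ax":0,"ay":0,"az":-3.1,"claw":-1}]}}

```text
time_s: 21.9
tool_pos: [0.5699, 0.0976, 0.1086]
orientation: [2.366, 2.065, 0.002]
force: [0.3, 0.4, -0.0]
grip_width: 1.001
```

Emit:
{"name": "arm_command", "arguments": {"commands": [{"tx":0,"ty":0,"tz":-0.01,"ax":0,"ay":0,"az":0,"claw":-1}]}}

```text
time_s: 22.0
tool_pos: [0.5698, 0.0941, 0.0971]
orientation: [2.372, 2.059, -0.003]
force: [-0.1, 0.9, 0.3]
grip_width: 0.999
```

```bash
python3 plan.py 0.5706 0.0965 0.018 -7.9
```

```text
t 22.0 pos [0.5698 0.0941 0.0971] yaw -8.1 tilt [-0.001 -0.001] F [-0.06  0.87  0.35] g 0.999 q [ 0.04  0.5  -0.3   0.78 -0.    1.75]
d [ 0.0008  0.0024 -0.0791] dyaw 0.2 rows 2 per [ 0.0004  0.0012 -0.0395] 0.1
```

Emit:
{"name": "arm_command", "arguments": {"commands": [{"tx":0.001,"ty":0.001,"tz":-0.035,"ax":0,"ay":0,"az":0,"claw":-1},{"tx":0,"ty":0,"tz":-0.03,"ax":0,"ay":0,"az":0,"claw":-1},{"tx":0,"ty":0,"tz":-0.014,"ax":0,"ay":0,"az":0,"claw":-1},{"tx":0,"ty":0,"tz":0,"ax":0,"ay":0,"az":0,"claw":0},{"tx":0,"ty":0,"tz":0,"ax":0,"ay":0,"az":0,"claw":1}]}}

```text
time_s: 22.5
tool_pos: [0.5704, 0.0997, 0.0204]
orientation: [-2.366, -2.067, -0.0]
force: [3.8, -1.4, 6.5]
grip_width: 0.701
```

Emit:
{"name": "arm_command", "arguments": {"commands": [{"tx":0,"ty":0,"tz":0,"ax":0,"ay":0,"az":0,"claw":1},{"tx":0,"ty":0,"tz":0,"ax":0,"ay":0,"az":0,"claw":1},{"tx":0,"ty":0,"tz":0,"ax":0,"ay":0,"az":0,"claw":1},{"tx":0,"ty":0,"tz":0,"ax":0,"ay":0,"az":0,"claw":1}]}}

```text
time_s: 22.9
tool_pos: [0.5706, 0.0988, 0.0205]
orientation: [2.367, 2.065, 0.001]
force: [-1.0, -0.3, 0.4]
grip_width: 0.7
```

Emit:
{"name": "arm_command", "arguments": {"commands": [{"tx":0,"ty":0,"tz":0.05,"ax":0,"ay":0,"az":0,"claw":1},{"tx":0,"ty":0,"tz":0.05,"ax":0,"ay":0,"az":0,"claw":1},{"tx":0,"ty":0,"tz":0,"ax":0,"ay":0,"az":0,"claw":1},{"tx":0,"ty":0,"tz":0,"ax":0,"ay":0,"az":0,"claw":1},{"tx":0,"ty":0,"tz":0,"ax":0,"ay":0,"az":0,"claw":1}]}}

```text
time_s: 23.4
tool_pos: [0.5687, 0.0985, 0.1183]
orientation: [-2.366, -2.064, 0.003]
force: [-0.7, 0.5, -4.3]
grip_width: 0.7
```

```bash
python3 plan.py 0.5350 -0.3750 0.16 11.2; python3 plan.py 0.524 0.290 0.15 13.3
```

```text
t 23.4 pos [0.5687 0.0985 0.1183] yaw -7.8 tilt [-0.003 -0.   ] F [-0.74  0.48 -4.29] g 0.7 q [ 0.04  0.47 -0.28  0.82  0.    1.75]
d [-0.0337 -0.4735  0.0417] dyaw 19.0 rows 10 per [-0.0034 -0.0474  0.0042] 1.9
t 23.4 pos [0.5687 0.0985 0.1183] yaw -7.8 tilt [-0.003 -0.   ] F [-0.74  0.48 -4.29] g 0.7 q [ 0.04  0.47 -0.28  0.82  0.    1.75]
d [-0.0447  0.1915  0.0317] dyaw 21.1 rows 5 per [-0.0089  0.0383  0.0063] 4.22
```

Emit:
{"name": "arm_command", "arguments": {"commands": [{"tx":-0.003,"ty":-0.03,"tz":0.005,"ax":0,"ay":0,"az":1.8,"claw":1},{"tx":-0.003,"ty":-0.044,"tz":0.005,"ax":0,"ay":0,"az":1.8,"claw":1},{"tx":-0.003,"ty":-0.044,"tz":0.005,"ax":0,"ay":0,"az":1.8,"claw":1},{"tx":-0.003,"ty":-0.044,"tz":0.005,"ax":0,"ay":0,"az":1.8,"claw":1},{"tx":-0.003,"ty":-0.044,"tz":0.005,"ax":0,"ay":0,"az":1.8,"claw":1}]}}

```text
time_s: 23.9
tool_pos: [0.5532, -0.1084, 0.1426]
orientation: [-2.193, -2.244, 0.003]
force: [1.6, -0.4, -3.9]
grip_width: 0.696
```

Emit:
{"name": "arm_command", "arguments": {"commands": [{"tx":-0.003,"ty":-0.044,"tz":0,"ax":0,"ay":0,"az":1.8,"claw":1},{"tx":-0.003,"ty":-0.044,"tz":0,"ax":0,"ay":0,"az":1.8,"claw":1},{"tx":-0.003,"ty":-0.044,"tz":0,"ax":0,"ay":0,"az":1.8,"claw":1},{"tx":-0.003,"ty":-0.044,"tz":0,"ax":0,"ay":0,"az":1.8,"claw":1},{"tx":-0.004,"ty":-0.044,"tz":0,"ax":0,"ay":0,"az":1.8,"claw":1}]}}

```text
time_s: 24.4
tool_pos: [0.5374, -0.3281, 0.142]
orientation: [-2.011, -2.408, -0.0]
force: [1.5, -0.2, -3.2]
grip_width: 0.699
```

Emit:
{"name": "arm_command", "arguments": {"commands": [{"tx":-0.002,"ty":-0.044,"tz":0,"ax":0,"ay":0,"az":1,"claw":1},{"tx":0,"ty":0,"tz":0,"ax":0,"ay":0,"az":0,"claw":1},{"tx":0,"ty":0,"tz":0,"ax":0,"ay":0,"az":0,"claw":1},{"tx":0,"ty":0,"tz":0,"ax":0,"ay":0,"az":0,"claw":1}]}}

```text
time_s: 24.8
tool_pos: [0.5362, -0.3697, 0.1428]
orientation: [-1.991, -2.425, -0.001]
force: [0.6, 0.3, -3.7]
grip_width: 0.694
```

```bash
python3 plan.py 0.535 -0.3735 0.082 11.2;  python3 - <<'E'
from h import *
c=camera("scene"); cv2.imwrite("pics/s6.png",cv2.resize(c["image"][100:300,20:340],None,fx=2.4,fy=2.4))
E
python3 plan.py 0.535 -0.3735 0.082 11.2
```

```text
t 24.8 pos [ 0.5362 -0.3697  0.1428] yaw 11.2 tilt [-0.003  0.003] F [ 0.62  0.28 -3.71] g 0.694 q [-0.72  0.58 -0.02  0.97  0.    0.66]
d [-0.0012 -0.0038 -0.0608] dyaw -0.0 rows 2 per [-0.0006 -0.0019 -0.0304] -0.01
t 24.85 pos [ 0.5365 -0.3696  0.1433] yaw 11.3 tilt [-0.002  0.002] F [-0.03  0.82 -2.66] g 0.696 q [-0.72  0.58 -0.02  0.97  0.    0.66]
d [-0.0015 -0.0039 -0.0613] dyaw -0.1 rows 2 per [-0.0008 -0.002  -0.0307] -0.03
```

View pics/s6.png

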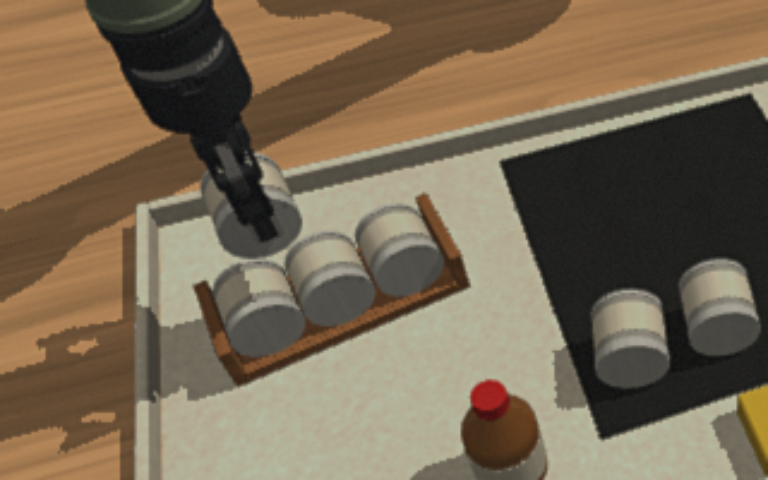

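Emit:
{"name": "arm_command", "arguments": {"commands": [{"tx":-0.001,"ty":-0.0035,"tz":-0.025,"ax":0,"ay":0,"az":0,"claw":1},{"tx":0,"ty":0,"tz":-0.018,"ax":0,"ay":0,"az":0,"claw":1},{"tx":0,"ty":0,"tz":-0.008,"ax":0,"ay":0,"az":0,"claw":1},{"tx":0,"ty":0,"tz":0,"ax":0,"ay":0,"az":0,"claw":1},{"tx":0,"ty":0,"tz":0,"ax":0,"ay":0,"az":0,"claw":1}]}}

```text
time_s: 25.35
tool_pos: [0.5367, -0.3744, 0.0944]
orientation: [1.992, 2.428, -0.0]
force: [1.2, -1.1, -3.1]
grip_width: 0.703
```

```bash
python3 plan.py 0.535 -0.373 0.082 11.2
```

```text
t 25.35 pos [ 0.5367 -0.3744  0.0944] yaw 11.3 tilt [ 0. -0.] F [ 1.15 -1.14 -3.13] g 0.703 q [-0.72  0.63 -0.08  0.87  0.    0.65]
d [-0.0017  0.0014 -0.0124] dyaw -0.1 rows 1 per [-0.0017  0.0014 -0.0124] -0.06
```

Emit:
{"name": "arm_command", "arguments": {"commands": [{"tx":-0.001,"ty":0.001,"tz":-0.005,"ax":0,"ay":0,"az":0,"claw":1},{"tx":0,"ty":0,"tz":-0.004,"ax":0,"ay":0,"az":0,"claw":1},{"tx":0,"ty":0,"tz":-0.002,"ax":0,"ay":0,"az":0,"claw":1},{"tx":0,"ty":0,"tz":0,"ax":0,"ay":0,"az":0,"claw":1}]}}

```text
time_s: 25.75
tool_pos: [0.5349, -0.3737, 0.0825]
orientation: [-1.994, -2.427, -0.0]
force: [0.3, -0.0, -3.3]
grip_width: 0.695
```

```bash
python3 plan.py 0.535 -0.373 0.082 11.2
```

```text
t 25.75 pos [ 0.5349 -0.3737  0.0825] yaw 11.2 tilt [-0.  0.] F [ 0.32 -0.05 -3.3 ] g 0.695 q [-0.72  0.63 -0.09  0.84 -0.    0.65]
d [ 0.0001  0.0007 -0.0005] dyaw 0.0 rows 1 per [ 0.0001  0.0007 -0.0005] 0.0
```

Emit:
{"name": "arm_command", "arguments": {"commands": [{"tx":0,"ty":0,"tz":-0.0015,"ax":0,"ay":0,"az":0,"claw":1},{"tx":0,"ty":0,"tz":0,"ax":0,"ay":0,"az":0,"claw":1},{"tx":0,"ty":0,"tz":0,"ax":0,"ay":0,"az":0,"claw":1}]}}

```text
time_s: 26.05
tool_pos: [0.5353, -0.3741, 0.0821]
orientation: [1.994, 2.427, -0.0]
force: [-1.7, 1.5, 3.8]
grip_width: 0.695
```

Emit:
{"name": "arm_command", "arguments": {"commands": [{"tx":0,"ty":0,"tz":0,"ax":0,"ay":0,"az":0,"claw":0.35},{"tx":0,"ty":0,"tz":0,"ax":0,"ay":0,"az":0,"claw":0},{"tx":0,"ty":0,"tz":0,"ax":0,"ay":0,"az":0,"claw":-0.5},{"tx":0,"ty":0,"tz":0,"ax":0,"ay":0,"az":0,"claw":-1},{"tx":0,"ty":0,"tz":0,"ax":0,"ay":0,"az":0,"claw":-1}]}}

```text
time_s: 26.55
tool_pos: [0.5353, -0.374, 0.0811]
orientation: [1.994, 2.427, 0.0]
force: [-1.1, 0.0, 0.1]
grip_width: 0.999
```

Emit:
{"name": "arm_command", "arguments": {"commands": [{"tx":0,"ty":0,"tz":0,"ax":0,"ay":0,"az":0,"claw":-1},{"tx":0,"ty":0,"tz":0.03,"ax":0,"ay":0,"az":0,"claw":-1},{"tx":0,"ty":0,"tz":0.045,"ax":0,"ay":0,"az":0,"claw":-1},{"tx":0.03,"ty":0.03,"tz":0.015,"ax":0,"ay":0,"az":-3,"claw":-1},{"tx":0.03,"ty":0.035,"tz":0,"ax":0,"ay":0,"az":-3,"claw":-1}]}}

```text
time_s: 27.05
tool_pos: [0.5973, -0.3111, 0.1754]
orientation: [2.12, 2.308, 0.002]
force: [0.4, -0.1, 0.7]
grip_width: 0.999
```

```bash
python3 chk.py; python3 plan.py 0.6852 -0.1024 0.12 -11.4
```

```text
slot -0.066 0.04 n 575 -> x 0.0024 y -0.0647 z 0.0410 yaw 0.7 deg
slot 0 0.04 n 734 -> x 0.0023 y -0.0014 z 0.0408 yaw -0.4 deg
slot 0.066 0.04 n 1072 -> x 0.0022 y 0.0649 z 0.0391 yaw 0.6 deg
slot -0.033 0.095 n 1123 -> x 0.0010 y -0.0333 z 0.0937 yaw 0.4 deg
mat [ 0.6793 -0.0167] -8.8 0.0008
mat [ 0.6853 -0.102 ] -11.1 0.0008
t 27.25 pos [ 0.5957 -0.3078  0.171 ] yaw 5.4 tilt [-0. -0.] F [ 0.56 -0.62 -0.1 ] g 1.001 q [-0.59  0.59  0.07  1.05 -0.    0.89]
d [ 0.0895  0.2054 -0.051 ] dyaw -16.8 rows 5 per [ 0.0179  0.0411 -0.0102] -3.35
```

Emit:
{"name": "arm_command", "arguments": {"commands": [{"tx":0.018,"ty":0.041,"tz":0,"ax":0,"ay":0,"az":-3.3,"claw":-1},{"tx":0.018,"ty":0.041,"tz":0,"ax":0,"ay":0,"az":-3.3,"claw":-1},{"tx":0.018,"ty":0.041,"tz":-0.01,"ax":0,"ay":0,"az":-3.3,"claw":-1},{"tx":0.018,"ty":0.041,"tz":-0.02,"ax":0,"ay":0,"az":-3.3,"claw":-1},{"tx":0.018,"ty":0.041,"tz":-0.02,"ax":0,"ay":0,"az":-3.3,"claw":-1}]}}

```text
time_s: 27.75
tool_pos: [0.6854, -0.104, 0.1208]
orientation: [2.433, 1.986, -0.0]
force: [0.9, -0.3, -0.4]
grip_width: 1.0
```

Emit:
{"name": "arm_command", "arguments": {"commands": [{"tx":0,"ty":0,"tz":-0.02,"ax":0,"ay":0,"az":0,"claw":-1},{"tx":0,"ty":0,"tz":0,"ax":0,"ay":0,"az":0,"claw":-1}]}}

```text
time_s: 27.95
tool_pos: [0.6825, -0.103, 0.0973]
orientation: [-2.424, -1.99, 0.007]
force: [-0.1, 0.2, 0.8]
grip_width: 0.998
```

```bash
python3 plan.py 0.6853 -0.102 0.018 -11.1
```

```text
t 27.95 pos [ 0.6825 -0.103   0.0973] yaw -11.2 tilt [-0.007  0.001] F [-0.13  0.22  0.8 ] g 0.998 q [-0.26  0.69  0.05  0.94 -0.    1.51]
d [ 0.0028  0.001  -0.0793] dyaw 0.1 rows 2 per [ 0.0014  0.0005 -0.0397] 0.06
```

Emit:
{"name": "arm_command", "arguments": {"commands": [{"tx":0.001,"ty":0.001,"tz":-0.035,"ax":0,"ay":0,"az":0,"claw":-1},{"tx":0,"ty":0,"tz":-0.03,"ax":0,"ay":0,"az":0,"claw":-1},{"tx":0,"ty":0,"tz":-0.013,"ax":0,"ay":0,"az":0,"claw":-1},{"tx":0,"ty":0,"tz":0,"ax":0,"ay":0,"az":0,"claw":0},{"tx":0,"ty":0,"tz":0,"ax":0,"ay":0,"az":0,"claw":1}]}}

```text
time_s: 28.45
tool_pos: [0.6865, -0.1041, 0.0246]
orientation: [2.43, 1.99, 0.001]
force: [-2.2, 0.0, 6.6]
grip_width: 0.7
```

Emit:
{"name": "arm_command", "arguments": {"commands": [{"tx":0,"ty":0,"tz":0,"ax":0,"ay":0,"az":0,"claw":1},{"tx":0,"ty":0,"tz":0,"ax":0,"ay":0,"az":0,"claw":1},{"tx":0,"ty":0,"tz":0,"ax":0,"ay":0,"az":0,"claw":1},{"tx":0,"ty":0,"tz":0,"ax":0,"ay":0,"az":0,"claw":1}]}}

```text
time_s: 28.85
tool_pos: [0.687, -0.1031, 0.0246]
orientation: [2.428, 1.991, 0.002]
force: [-0.0, -0.4, 5.3]
grip_width: 0.697
```

Emit:
{"name": "arm_command", "arguments": {"commands": [{"tx":0,"ty":0,"tz":0.05,"ax":0,"ay":0,"az":0,"claw":1},{"tx":0,"ty":0,"tz":0.05,"ax":0,"ay":0,"az":0,"claw":1},{"tx":0,"ty":0,"tz":0,"ax":0,"ay":0,"az":0,"claw":1},{"tx":0,"ty":0,"tz":0,"ax":0,"ay":0,"az":0,"claw":1},{"tx":0,"ty":0,"tz":0,"ax":0,"ay":0,"az":0,"claw":1}]}}

```text
time_s: 29.35
tool_pos: [0.6851, -0.1025, 0.1219]
orientation: [-2.428, -1.991, 0.002]
force: [-0.4, 0.3, -1.6]
grip_width: 0.698
```

```bash
python3 plan.py 0.5227 -0.310 0.16 11.2; python3 plan.py 0.524 0.290 0.15 13.3
```

```text
t 29.35 pos [ 0.6851 -0.1025  0.1219] yaw -11.3 tilt [-0.002  0.001] F [-0.41  0.28 -1.63] g 0.698 q [-0.25  0.67  0.08  0.99  0.    1.51]
d [-0.1624 -0.2075  0.0381] dyaw 22.5 rows 6 per [-0.0271 -0.0346  0.0063] 3.75
t 29.35 pos [ 0.6851 -0.1025  0.1219] yaw -11.3 tilt [-0.002  0.001] F [-0.41  0.28 -1.63] g 0.698 q [-0.25  0.67  0.08  0.99  0.    1.51]
d [-0.1611  0.3925  0.0281] dyaw 24.6 rows 9 per [-0.0179  0.0436  0.0031] 2.73
```

Ambiguous at −1.63 N. Hold still and re-read.

Emit:
{"name": "arm_command", "arguments": {"commands": [{"tx":0,"ty":0,"tz":0,"ax":0,"ay":0,"az":0,"claw":1},{"tx":0,"ty":0,"tz":0,"ax":0,"ay":0,"az":0,"claw":1},{"tx":0,"ty":0,"tz":0,"ax":0,"ay":0,"az":0,"claw":1}]}}

```text
time_s: 29.65
tool_pos: [0.6855, -0.1027, 0.122]
orientation: [-2.428, -1.991, 0.002]
force: [-0.2, -0.6, -0.5]
grip_width: 0.699
```

```bash
python3 - <<'E'
from h import *
for i in range(6): camera("wrist"); s=read_state(); print(s["force"][2].round(2), s["joint_torque"][1:3].round(2))
E
```

```text
-0.67 [-61.03  25.78]
-0.63 [-61.    25.79]
0.01 [-60.99  25.81]
-0.03 [-60.99  25.83]
-0.84 [-61.01  25.85]
-0.84 [-61.03  25.86]
```

Emit:
{"name": "arm_command", "arguments": {"commands": [{"tx":-0.018,"ty":0.03,"tz":0.01,"ax":0,"ay":0,"az":2.7,"claw":1},{"tx":-0.018,"ty":0.044,"tz":0.01,"ax":0,"ay":0,"az":2.7,"claw":1},{"tx":-0.018,"ty":0.044,"tz":0.01,"ax":0,"ay":0,"az":2.7,"claw":1},{"tx":-0.018,"ty":0.044,"tz":0,"ax":0,"ay":0,"az":2.7,"claw":1},{"tx":-0.018,"ty":0.044,"tz":0,"ax":0,"ay":0,"az":2.7,"claw":1}]}}

```text
time_s: 30.45
tool_pos: [0.5958, 0.1046, 0.1541]
orientation: [2.176, 2.265, 0.002]
force: [1.2, 0.4, -0.8]
grip_width: 0.697
```

Emit:
{"name": "arm_command", "arguments": {"commands": [{"tx":-0.018,"ty":0.044,"tz":0,"ax":0,"ay":0,"az":2.7,"claw":1},{"tx":-0.018,"ty":0.044,"tz":0,"ax":0,"ay":0,"az":2.7,"claw":1},{"tx":-0.018,"ty":0.044,"tz":0,"ax":0,"ay":0,"az":2.7,"claw":1},{"tx":-0.018,"ty":0.044,"tz":0,"ax":0,"ay":0,"az":2.7,"claw":1},{"tx":0,"ty":0.014,"tz":0,"ax":0,"ay":0,"az":0,"claw":1}]}}

```text
time_s: 30.95
tool_pos: [0.5215, 0.2971, 0.1536]
orientation: [-1.947, -2.463, -0.001]
force: [0.8, -0.3, -1.8]
grip_width: 0.699
```

```bash
python3 plan.py 0.524 0.2925 0.03 13.3
```

```text
t 30.95 pos [0.5215 0.2971 0.1536] yaw 13.3 tilt [-0.001  0.001] F [ 0.81 -0.31 -1.81] g 0.699 q [ 0.39  0.48 -0.17  0.92  0.    1.73]
d [ 0.0025 -0.0046 -0.1236] dyaw -0.0 rows 3 per [ 0.0008 -0.0015 -0.0412] -0.01
```

Emit:
{"name": "arm_command", "arguments": {"commands": [{"tx":0.002,"ty":-0.003,"tz":-0.04,"ax":0,"ay":0,"az":0,"claw":1},{"tx":0,"ty":0,"tz":-0.04,"ax":0,"ay":0,"az":0,"claw":1},{"tx":0,"ty":0,"tz":-0.03,"ax":0,"ay":0,"az":0,"claw":1},{"tx":0,"ty":0,"tz":-0.01,"ax":0,"ay":0,"az":0,"claw":1},{"tx":0,"ty":0,"tz":0,"ax":0,"ay":0,"az":0,"claw":1}]}}

```text
time_s: 31.45
tool_pos: [0.5254, 0.2894, 0.0321]
orientation: [-1.956, -2.457, 0.004]
force: [-0.3, -0.2, -1.0]
grip_width: 0.694
```

Emit:
{"name": "arm_command", "arguments": {"commands": [{"tx":0,"ty":0,"tz":0,"ax":0,"ay":0,"az":0,"claw":0.2},{"tx":0,"ty":0,"tz":0,"ax":0,"ay":0,"az":0,"claw":-0.4},{"tx":0,"ty":0,"tz":0,"ax":0,"ay":0,"az":0,"claw":-1},{"tx":0,"ty":0,"tz":0,"ax":0,"ay":0,"az":0,"claw":-1},{"tx":0,"ty":0,"tz":0,"ax":0,"ay":0,"az":0,"claw":-1}]}}

```text
time_s: 31.95
tool_pos: [0.5266, 0.2903, 0.0341]
orientation: [1.955, 2.458, 0.002]
force: [0.2, 0.9, -0.1]
grip_width: 0.995
```

Emit:
{"name": "arm_command", "arguments": {"commands": [{"tx":0,"ty":0,"tz":0.04,"ax":0,"ay":0,"az":0,"claw":-1},{"tx":0,"ty":0,"tz":0.045,"ax":0,"ay":0,"az":0,"claw":-1},{"tx":0,"ty":0,"tz":0.045,"ax":0,"ay":0,"az":0,"claw":-1},{"tx":0.021,"ty":-0.04,"tz":0,"ax":0,"ay":0,"az":-3,"claw":-1},{"tx":0.021,"ty":-0.04,"tz":0,"ax":0,"ay":0,"az":-3,"claw":-1}]}}

```text
time_s: 32.45
tool_pos: [0.5696, 0.2108, 0.166]
orientation: [2.078, 2.352, 0.006]
force: [0.0, -1.3, -0.7]
grip_width: 1.004
```

```bash
python3 chk.py; python3 plan.py 0.6793 -0.0167 0.10 -8.8;python3 - <<'E'
from h import *
c=camera("scene"); cv2.imwrite("pics/s7.png",c["image"])
E
```

```text
slot -0.066 0.04 n 581 -> x 0.0023 y -0.0645 z 0.0412 yaw 1.3 deg
slot 0 0.04 n 895 -> x 0.0022 y -0.0014 z 0.0405 yaw -0.5 deg
slot 0.066 0.04 n 1069 -> x 0.0021 y 0.0649 z 0.0391 yaw 0.3 deg
slot -0.033 0.095 n 1146 -> x 0.0011 y -0.0333 z 0.0935 yaw 0.2 deg
mat [ 0.6792 -0.0167] -8.9 0.0007
t 32.65 pos [0.5684 0.2092 0.1634] yaw 6.9 tilt [-0.  0.] F [-0.3  -0.04  0.  ] g 1.003 q [ 0.23  0.48 -0.14  0.95  0.    1.68]
d [ 0.1109 -0.2259 -0.0634] dyaw -15.7 rows 6 per [ 0.0185 -0.0377 -0.0106] -2.61
```

View pics/s7.png

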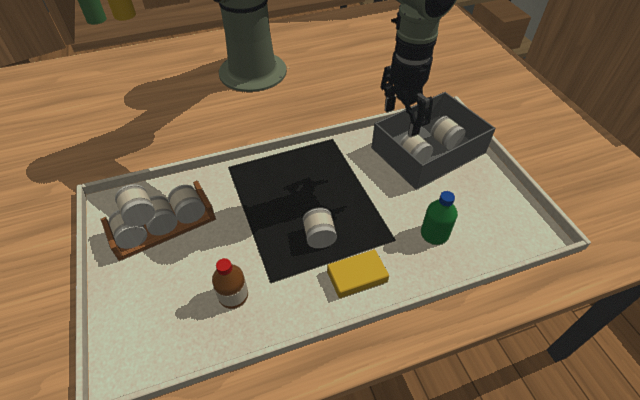

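Two tins are in the tub, at (415,148) and (448,132), the pyramid is partly built at (155,215), and the last tin lies at (319,228).

Emit:
{"name": "arm_command", "arguments": {"commands": [{"tx":0.0185,"ty":-0.038,"tz":0,"ax":0,"ay":0,"az":-2.6,"claw":-1},{"tx":0.0185,"ty":-0.038,"tz":0,"ax":0,"ay":0,"az":-2.6,"claw":-1},{"tx":0.0185,"ty":-0.038,"tz":0,"ax":0,"ay":0,"az":-2.6,"claw":-1},{"tx":0.0185,"ty":-0.038,"tz":-0.02,"ax":0,"ay":0,"az":-2.6,"claw":-1},{"tx":0.0185,"ty":-0.038,"tz":-0.02,"ax":0,"ay":0,"az":-2.6,"claw":-1}]}}

```text
time_s: 33.2
tool_pos: [0.6615, 0.0204, 0.1235]
orientation: [2.333, 2.103, 0.002]
force: [0.8, 0.1, -0.1]
grip_width: 0.997
```

Emit:
{"name": "arm_command", "arguments": {"commands": [{"tx":0.0185,"ty":-0.036,"tz":-0.02,"ax":0,"ay":0,"az":-2.7,"claw":-1},{"tx":0,"ty":0,"tz":0,"ax":0,"ay":0,"az":0,"claw":-1},{"tx":0,"ty":0,"tz":0,"ax":0,"ay":0,"az":0,"claw":-1}]}}

```text
time_s: 33.5
tool_pos: [0.6783, -0.0152, 0.102]
orientation: [-2.381, -2.046, 0.002]
force: [-0.3, -0.3, 0.1]
grip_width: 1.002
```

```bash
python3 plan.py 0.6792 -0.0167 0.018 -8.9
```

```text
t 33.5 pos [ 0.6783 -0.0152  0.102 ] yaw -8.7 tilt [-0.003  0.001] F [-0.27 -0.3   0.1 ] g 1.002 q [-0.13  0.66  0.01  0.93  0.    1.59]
d [ 0.0009 -0.0015 -0.084 ] dyaw -0.2 rows 2 per [ 0.0004 -0.0007 -0.042 ] -0.11
```

Emit:
{"name": "arm_command", "arguments": {"commands": [{"tx":0,"ty":-0.001,"tz":-0.04,"ax":0,"ay":0,"az":0,"claw":-1},{"tx":0,"ty":0,"tz":-0.03,"ax":0,"ay":0,"az":0,"claw":-1},{"tx":0,"ty":0,"tz":-0.014,"ax":0,"ay":0,"az":0,"claw":-1},{"tx":0,"ty":0,"tz":0,"ax":0,"ay":0,"az":0,"claw":0},{"tx":0,"ty":0,"tz":0,"ax":0,"ay":0,"az":0,"claw":1}]}}

```text
time_s: 34.0
tool_pos: [0.6796, -0.0157, 0.0207]
orientation: [2.381, 2.048, 0.001]
force: [-0.6, 0.7, 4.9]
grip_width: 0.696
```

Emit:
{"name": "arm_command", "arguments": {"commands": [{"tx":0,"ty":0,"tz":0,"ax":0,"ay":0,"az":0,"claw":1},{"tx":0,"ty":0,"tz":0,"ax":0,"ay":0,"az":0,"claw":1},{"tx":0,"ty":0,"tz":0,"ax":0,"ay":0,"az":0,"claw":1},{"tx":0,"ty":0,"tz":0,"ax":0,"ay":0,"az":0,"claw":1}]}}

```text
time_s: 34.4
tool_pos: [0.6801, -0.0168, 0.0207]
orientation: [2.383, 2.046, 0.003]
force: [0.3, 0.2, 4.4]
grip_width: 0.7
```

Emit:
{"name": "arm_command", "arguments": {"commands": [{"tx":0,"ty":0,"tz":0.05,"ax":0,"ay":0,"az":0,"claw":1},{"tx":0,"ty":0,"tz":0.05,"ax":0,"ay":0,"az":0,"claw":1},{"tx":0,"ty":0,"tz":0.02,"ax":0,"ay":0,"az":0,"claw":1},{"tx":0,"ty":0,"tz":0,"ax":0,"ay":0,"az":0,"claw":1},{"tx":0,"ty":0,"tz":0,"ax":0,"ay":0,"az":0,"claw":1}]}}

```text
time_s: 34.9
tool_pos: [0.6785, -0.017, 0.1383]
orientation: [-2.383, -2.046, 0.001]
force: [0.4, -0.3, -3.2]
grip_width: 0.699
```

```bash
python3 plan.py 0.5227 -0.310 0.142 11.2
```

```text
t 34.9 pos [ 0.6785 -0.017   0.1383] yaw -8.7 tilt [-0.001 -0.   ] F [ 0.44 -0.3  -3.2 ] g 0.699 q [-0.13  0.63  0.06  1.   -0.    1.59]
d [-0.1558 -0.293   0.0037] dyaw 19.9 rows 7 per [-0.0223 -0.0419  0.0005] 2.84
```

Emit:
{"name": "arm_command", "arguments": {"commands": [{"tx":-0.016,"ty":-0.03,"tz":0.004,"ax":0,"ay":0,"az":2.5,"claw":1},{"tx":-0.02,"ty":-0.038,"tz":0,"ax":0,"ay":0,"az":2.5,"claw":1},{"tx":-0.02,"ty":-0.038,"tz":0,"ax":0,"ay":0,"az":2.5,"claw":1},{"tx":-0.02,"ty":-0.038,"tz":0,"ax":0,"ay":0,"az":2.5,"claw":1},{"tx":-0.02,"ty":-0.038,"tz":0,"ax":0,"ay":0,"az":2.5,"claw":1}]}}

```text
time_s: 35.4
tool_pos: [0.5802, -0.1993, 0.1399]
orientation: [-2.141, -2.292, 0.003]
force: [0.0, -0.6, -4.0]
grip_width: 0.694
```

Emit:
{"name": "arm_command", "arguments": {"commands": [{"tx":-0.02,"ty":-0.038,"tz":0,"ax":0,"ay":0,"az":2.5,"claw":1},{"tx":-0.02,"ty":-0.038,"tz":0,"ax":0,"ay":0,"az":2.5,"claw":1},{"tx":-0.02,"ty":-0.035,"tz":0,"ax":0,"ay":0,"az":2.4,"claw":1},{"tx":0,"ty":0,"tz":0,"ax":0,"ay":0,"az":0,"claw":1},{"tx":0,"ty":0,"tz":0,"ax":0,"ay":0,"az":0,"claw":1}]}}

```text
time_s: 35.9
tool_pos: [0.5211, -0.3096, 0.1405]
orientation: [-1.994, -2.421, -0.0]
force: [0.1, 0.4, -4.1]
grip_width: 0.701
```

```bash
python3 plan.py 0.5227 -0.310 0.090 11.2
```

```text
t 35.9 pos [ 0.5211 -0.3096  0.1405] yaw 11.1 tilt [-0.004  0.003] F [ 0.13  0.41 -4.06] g 0.701 q [-0.66  0.5  -0.16  0.91  0.    0.72]
d [ 0.0016 -0.0004 -0.0505] dyaw 0.1 rows 2 per [ 0.0008 -0.0002 -0.0253] 0.07
```

Emit:
{"name": "arm_command", "arguments": {"commands": [{"tx":0.001,"ty":0.001,"tz":-0.025,"ax":0,"ay":0,"az":0,"claw":1},{"tx":0,"ty":0,"tz":-0.016,"ax":0,"ay":0,"az":0,"claw":1},{"tx":0,"ty":0,"tz":-0.008,"ax":0,"ay":0,"az":0,"claw":1},{"tx":0,"ty":0,"tz":0,"ax":0,"ay":0,"az":0,"claw":1},{"tx":0,"ty":0,"tz":0,"ax":0,"ay":0,"az":0,"claw":1}]}}

```text
time_s: 36.4
tool_pos: [0.5245, -0.3082, 0.0942]
orientation: [-1.992, -2.428, -0.0]
force: [-0.5, -0.4, -2.1]
grip_width: 0.7
```

```bash
python3 plan.py 0.5227 -0.309 0.081 11.2;  python3 - <<'E'
from h import *
c=camera("scene"); cv2.imwrite("pics/s8.png",cv2.resize(c["image"][100:300,20:340],None,fx=2.4,fy=2.4))
E
```

```text
t 36.4 pos [ 0.5245 -0.3082  0.0942] yaw 11.3 tilt [-0.  0.] F [-0.48 -0.38 -2.08] g 0.7 q [-0.65  0.55 -0.22  0.81  0.    0.72]
d [-0.0018 -0.0008 -0.0132] dyaw -0.1 rows 1 per [-0.0018 -0.0008 -0.0132] -0.06
```

View pics/s8.png

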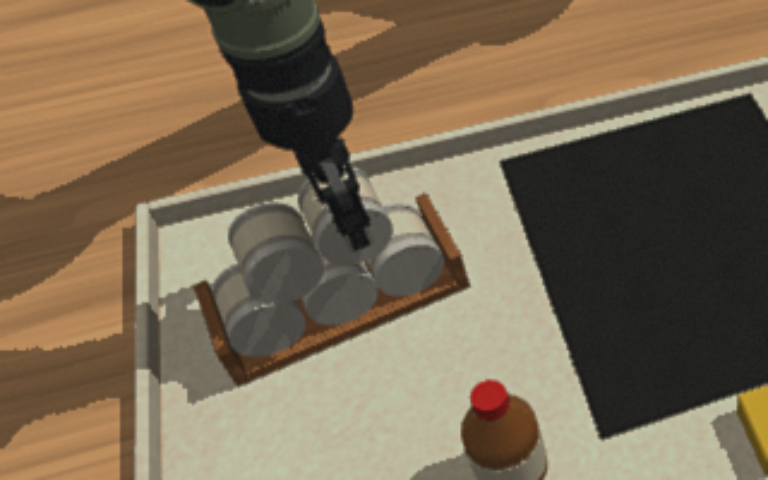

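The last tin is at (345,220), just above its gap and next to the other upper tin at (278,250). I'll lower it the rest of the way.

Emit:
{"name": "arm_command", "arguments": {"commands": [{"tx":-0.001,"ty":-0.0005,"tz":-0.005,"ax":0,"ay":0,"az":0,"claw":1},{"tx":0,"ty":0,"tz":-0.004,"ax":0,"ay":0,"az":0,"claw":1},{"tx":0,"ty":0,"tz":-0.002,"ax":0,"ay":0,"az":0,"claw":1},{"tx":0,"ty":0,"tz":-0.001,"ax":0,"ay":0,"az":0,"claw":1},{"tx":0,"ty":0,"tz":0,"ax":0,"ay":0,"az":0,"claw":1}]}}

```text
time_s: 36.95
tool_pos: [0.5231, -0.3094, 0.0822]
orientation: [-1.994, -2.427, 0.0]
force: [-0.3, 0.5, -2.8]
grip_width: 0.699
```

```bash
python3 plan.py 0.5227 -0.309 0.08 11.2
```

```text
t 36.95 pos [ 0.5231 -0.3094  0.0822] yaw 11.2 tilt [-0.  0.] F [-0.27  0.54 -2.8 ] g 0.699 q [-0.66  0.56 -0.23  0.78 -0.    0.72]
d [-0.0004  0.0004 -0.0022] dyaw 0.0 rows 1 per [-0.0004  0.0004 -0.0022] 0.01
```

Emit:
{"name": "arm_command", "arguments": {"commands": [{"tx":0,"ty":0,"tz":-0.0015,"ax":0,"ay":0,"az":0,"claw":1},{"tx":0,"ty":0,"tz":0,"ax":0,"ay":0,"az":0,"claw":1},{"tx":0,"ty":0,"tz":0,"ax":0,"ay":0,"az":0,"claw":1}]}}

```text
time_s: 37.25
tool_pos: [0.5233, -0.3094, 0.082]
orientation: [1.994, 2.427, -0.0]
force: [-1.8, 1.4, 4.3]
grip_width: 0.699
```

Emit:
{"name": "arm_command", "arguments": {"commands": [{"tx":0,"ty":0,"tz":0,"ax":0,"ay":0,"az":0,"claw":0.35},{"tx":0,"ty":0,"tz":0,"ax":0,"ay":0,"az":0,"claw":0},{"tx":0,"ty":0,"tz":0,"ax":0,"ay":0,"az":0,"claw":-0.5},{"tx":0,"ty":0,"tz":0,"ax":0,"ay":0,"az":0,"claw":-1},{"tx":0,"ty":0,"tz":0,"ax":0,"ay":0,"az":0,"claw":-1}]}}

```text
time_s: 37.75
tool_pos: [0.5235, -0.3096, 0.0809]
orientation: [1.994, 2.427, 0.0]
force: [0.6, 0.9, 0.1]
grip_width: 1.001
```

Emit:
{"name": "arm_command", "arguments": {"commands": [{"tx":0,"ty":0,"tz":0,"ax":0,"ay":0,"az":0,"claw":-1},{"tx":0,"ty":0,"tz":0.03,"ax":0,"ay":0,"az":0,"claw":-1},{"tx":0,"ty":0,"tz":0.045,"ax":0,"ay":0,"az":0,"claw":-1},{"tx":0,"ty":0.02,"tz":0.04,"ax":0,"ay":0,"az":0,"claw":-1},{"tx":0,"ty":0.045,"tz":0,"ax":0,"ay":0,"az":0,"claw":-1}]}}

```text
time_s: 38.25
tool_pos: [0.5268, -0.2485, 0.2018]
orientation: [1.991, 2.414, 0.001]
force: [1.4, -0.4, 0.4]
grip_width: 1.001
```

Emit:
{"name": "arm_command", "arguments": {"commands": [{"tx":0,"ty":0.045,"tz":0,"ax":0,"ay":0,"az":0,"claw":-1},{"tx":0,"ty":0.045,"tz":0,"ax":0,"ay":0,"az":0,"claw":-1},{"tx":0,"ty":0.045,"tz":0,"ax":0,"ay":0,"az":0,"claw":-1},{"tx":0,"ty":0,"tz":0,"ax":0,"ay":0,"az":0,"claw":-1},{"tx":0,"ty":0,"tz":0,"ax":0,"ay":0,"az":0,"claw":-1}]}}

```text
time_s: 38.75
tool_pos: [0.5234, -0.1086, 0.196]
orientation: [1.991, 2.429, -0.0]
force: [-0.2, -0.5, 0.4]
grip_width: 1.004
```

```bash
python3 chk.py; python3 - <<'E'
from h import *
c=camera("scene"); cv2.imwrite("pics/s9.png",c["image"])
P,C=pts(); t=np.radians(13.3); d=P[:,:2]-[0.511,0.346]; x=d@[np.cos(t),np.sin(t)]; y=d@[-np.sin(t),np.cos(t)]
m=(abs(x)<.078)&(abs(y)<.108)&(P[:,2]>.03)&(P[:,2]<.09)
for s in (-1,1):
    k=m&(y*s>0); print("tub",s,k.sum(),x[k].mean().round(3),y[k].mean().round(3),P[k,2].max().round(3))
s=read_state(); print(s["time_s"],s["tool_pos"])
E
```

```text
slot -0.066 0.04 n 568 -> x 0.0025 y -0.0643 z 0.0414 yaw 1.0 deg
slot 0 0.04 n 374 -> x 0.0020 y -0.0012 z 0.0485 yaw -0.5 deg
slot 0.066 0.04 n 868 -> x 0.0022 y 0.0653 z 0.0403 yaw -0.5 deg
slot -0.033 0.095 n 1017 -> x 0.0013 y -0.0332 z 0.0936 yaw 0.6 deg
slot 0.033 0.095 n 1086 -> x 0.0017 y 0.0336 z 0.0939 yaw -0.4 deg
tub -1 2060 0.006 -0.047 0.071
tub 1 2368 0.005 0.06 0.072
39.1 [ 0.52311136 -0.11042088  0.19561023]
```

View pics/s9.png

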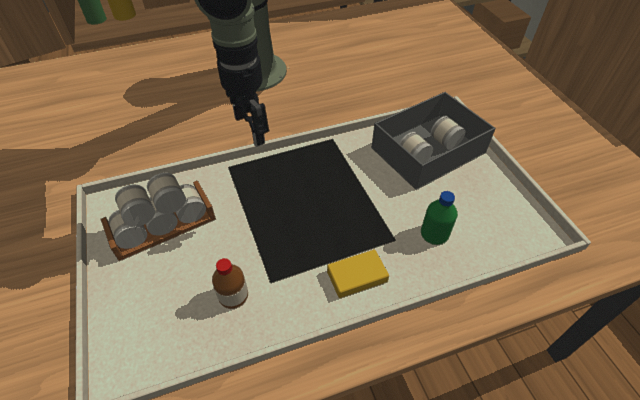

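The picture shows the complete pyramid at (160,210), two tins in the tub at (415,148) and (448,132), an empty mat, and the bystanders where they were.

```bash
python3 -c "
from station import *
print(sign_off())"
```

```text
the job is handed in; nothing more can be done
None
```

I lifted and weighed all 7 tins by wrist force, sorted them, and handed the job in at about 39 s. The hand-in gave no verdict.

- **Full tins:** five tins read about 3–4.5 N when lifted. They are in the cradle as a pyramid, three in the bottom row and two in the gaps.
- **Used-up tins:** two tins read under 1 N, and both are in the dark grey tub. One first showed 1.6 N just after the lift. I held it still and re-read it, and it settled at 0–0.8 N.

**Last camera check:**
- **Bottom row:** the tins sit at y −64, −1 and 65 mm. The two outer ones measure 40–41 mm up.
- **Gap tins:** they sit at y −33 and +34 mm, 94 mm up.
- **Alignment:** every tin in the cradle is within 3 mm of the centre line and within 1° of its axis.
- **Elsewhere:** both tub tins are well inside the walls, the mat is empty, and the bottles and pad look untouched. The arm was clear of everything.

**One reading disagreed:** the middle bottom tin read 48.5 mm up, outside the 34–46 mm band. I put this down to the upper tins hiding most of it from the cameras. It read 39.3 mm before they were placed, and the upper tins are at the correct height on top of it.

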